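# Load the tile carrying rack and shut its bar

### The job

Finish loading the blue carrying rack: the white tile was left leaning in the mouth of its slot, so get it upright and down home, and move the grey slab and the green board from the draining tray into the slots made for their thickness (thickest plate in the widest slot, thinnest in the narrowest), lowering them gently instead of letting them fall from a height. When all three stand upright on their ledges, swing the retaining bar over them until it is fully shut, and leave everything else on the bench where it is.

Things in the scene. Friction and masses are not known exactly. Their poses are not given: they have to be found in the camera images.
- spot_tile: white glazed spotting tile with twelve round wells on each face, 116 mm long (its x axis), 100 mm high as it stands (its z axis), 20 mm thick (its y axis), about 0.45 kg. Origin: centre of its lower edge face as it stands. Starts in the rack, hung up in the mouth of the wide slot: its lower edge caught 70 mm above the table, its top leaning out 0.59 rad towards the rack's +y, against the two corner posts there
- heat_mat: grey heat-resistant slab with a darker round mark, 116 mm long (its x axis), 100 mm high as it stands (its z axis), 15 mm thick (its y axis), about 0.22 kg. Origin: centre of its lower edge face as it stands. Starts standing on a long edge in an outer place of the draining tray
- cut_board: green plastic cutting board, 116 mm long (its x axis), 100 mm high as it stands (its z axis), 10 mm thick (its y axis), about 0.12 kg. Origin: centre of its lower edge face as it stands. Starts standing on a long edge in an outer place of the draining tray
- rack: fixed carrying rack, base 150 (x) by 228 mm (y); blue notched combs 14 mm thick at x = -42, +42. Slots along x at y = +60 (wide), 0 (middle), -60 mm (narrow). Cheeks 72 mm high, 7 mm thick at y = +-110; on them corner posts 130 mm high, 86 mm free between. End stops leave 8 mm before and behind a centred plate. Origin: centre of underside; -x is the bar's pivot side, nearest the robot
- slot_wide (a point): the wide slot, for the 20 mm plate: centre of the ledge, 30 mm above the table, where the plate's lower edge rests (plate top then at 130 mm). Mouth at 90 mm, 21 mm wider than the plate, bevelled down to 70 mm; then a throat 3 mm wider than the plate down to the ledge, where it narrows to 6 mm less than the plate over a gap to the base at 10 mm. Axes as the rack's
- slot_middle (a point): the middle slot, for the 15 mm plate: centre of the ledge, 30 mm above the table, where the plate's lower edge rests (plate top then at 130 mm). Mouth at 90 mm, 21 mm wider than the plate, bevelled down to 70 mm; then a throat 3 mm wider than the plate down to the ledge, where it narrows to 6 mm less than the plate over a gap to the base at 10 mm. Axes as the rack's
- slot_narrow (a point): the narrow slot, for the 10 mm plate: centre of the ledge, 30 mm above the table, where the plate's lower edge rests (plate top then at 130 mm). Mouth at 90 mm, 21 mm wider than the plate, bevelled down to 70 mm; then a throat 3 mm wider than the plate down to the ledge, where it narrows to 6 mm less than the plate over a gap to the base at 10 mm. Axes as the rack's
- bar (a joint): angle (rad) of the retaining bar, a steel U 242 mm wide of 8 mm round bar on two ears at the rack's robot-side corners: 0 = shut (cross bar over the middle of the plates, 5 mm above their tops); grows as it swings up and back towards the robot, to 2.4. Starts open, leaning back past upright. Stays where left; moving it takes 1 to 4 N at the cross bar. A proud plate stops it
- bar_grip (a point): middle of the retaining bar's cross bar (8 mm round, along the rack's y; a black sleeve 13 mm thick, seen only, at 20 to 44 mm either side); shut, it lies 139.5 mm above the table over the rack's centre line
- bar_pivot (a point): middle of the bar's hinge axis (along the rack's y), 100 mm above the table, 68 mm from the rack's centre towards the rack's -x. The cross bar runs at radius 78.6 mm; shut, it lies 68 mm along the rack's +x and 39.5 mm up from here, i.e. 0.526 rad above level
- drainer: white draining tray 170 mm (x) by 210 mm (y), rim 16 mm, fixed to the table, with twelve round wire uprights 58 mm high making three places at y = -60, 0 and +60 mm, at x = -35 and +35 mm; 26 mm free between the wires of a place; the plates stand on its floor, 6 mm above the table. Origin: centre of the underside
- beaker: clear plastic beaker, 94 mm across, 115 mm high, bystander. Origin: centre of the underside
- cylinder: clear plastic measuring cylinder, foot 66 mm, 190 mm high, bystander. Origin: centre of the underside
- wash_bottle: white wash bottle with red cap and spout, 70 mm across, 190 mm high, bystander. Origin: centre of the underside
- jar: small amber jar with black lid, 42 mm across, 58 mm high, stands between rack and tray, bystander. Origin: centre of the underside
- goggles: safety glasses with teal frame, 150 mm wide, lying on the table, bystander. Origin: centre of the underside
- spatula: spatula 180 mm long lying on the table, bystander. Origin: its underside

How it is judged:
On the way:
1. all three plates rest upright in their own slots while the bar is still open (more than 0.6 rad) (distance between spot_tile and slot_wide below 0.012 m and angle between each of spot_tile, heat_mat, cut_board's own z axis and vertical below 0.1 rad and linear speed of each of spot_tile, heat_mat, cut_board below 0.03 m/s and distance between heat_mat and slot_middle below 0.012 m and distance between cut_board and slot_narrow below 0.012 m and value of joint bar above 0.6 rad), for 0.2 s.
At the end, for the whole second after the job is handed in: White 20 mm tile in the wide slot, grey 15 mm slab in the middle slot, green 10 mm board in the narrow slot: each with its origin within 12 mm of its slot's ledge point, upright within 0.1 rad and at rest (under 0.03 m/s); the retaining bar shut (below 0.08 rad) (distance between spot_tile and slot_wide below 0.012 m and angle between each of spot_tile, heat_mat, cut_board's own z axis and vertical below 0.1 rad and linear speed of each of spot_tile, heat_mat, cut_board below 0.03 m/s and distance between heat_mat and slot_middle below 0.012 m and distance between cut_board and slot_narrow below 0.012 m and value of joint bar below 0.08 rad); the robot touches nothing.
It fails at once if a plate let go falls too fast: over 1 m/s for slab and board (a fall of some 50 mm), over 1.3 m/s for the tile (some 85 mm; from where it leans it drops 40 mm) ((linear speed of spot_tile above 1.3 m/s and contact force between the fingers and spot_tile below 0.1 N) or (linear speed of heat_mat above 1 m/s and contact force between the fingers and heat_mat below 0.1 N) or (linear speed of cut_board above 1 m/s and contact force between the fingers and cut_board below 0.1 N)).
It fails at once if a bystander (beaker, cylinder, wash bottle, jar, goggles or spatula) is pushed more than 30 mm (distance of any of beaker, cylinder, wash_bottle, jar, goggles, spatula from where it was at the start of the episode above 0.03 m).
It fails at once if the beaker, cylinder, wash bottle or jar is knocked over (angle between any of beaker, cylinder, wash_bottle, jar's own z axis and vertical above 0.5 rad).
It also fails if it takes over 72 s, if anything falls off the work surface, if the arm or the gripper's body presses on something with over 40 N, if the wrist force passes 120 N, or if a joint passes its speed limit or range.

### The arm

A 6-joint arm with a two-finger parallel gripper is mounted at the origin on the work surface. World frame = base frame: x ahead of the robot, y to its left, z up, the work surface at z = 0. Lengths are in m, angles in rad, forces in N, time in s.
With the tool pointing down it reaches from about 0.25 to 0.85 m from the base axis. Payload 12.5 kg.
Tool frame: the origin (TCP) lies where the fingers leave the gripper's body, on its centre line; the fingertips stand 84 mm ahead of it and the grasp point (between the pads) lies robot.grasp_offset ahead of it (robot.grasp_offset is the distance from the TCP to the grasp point, in m); z points along the fingers, x is the direction in which the jaws open and shut, and the axes are right-handed (so a half turn about z gives the same grasp; the last joint's range is limited). The gripper opens to 93 mm and grips with 3 to 60 N. Pads are 15 mm wide; open, the fingers measure 128 mm over their backs; the gripper's body (75 mm by 188 mm) begins 65 mm behind the grasp point.
Start: joints at [1.184, 0.351, 1.652, -0, 1.139, -0.085], TCP at [0.163, 0.525, 0.303] pointing down, gripper open.
Joint ranges: [-2.75, 2.75], [-0.79, 2.1], [0.01, 2.65], [-1.57, 4.71], [0.07, 3.14], [-2.87, 2.87]. Speed limits (rad/s): [2.22, 2.22, 2.79, 3.14, 3.14, 3.14].

### API

Orientations are given as a unit quaternion [x, y, z, w].
In Python, from bench import robot gives the robot as it stands.
- The arm moves only by the shell command python3 -m pendant 'ROWS' [FORCE]. ROWS is JSON, a list of rows, each a list of 7 numbers: the shift along the tool's x, y, z in mm, then the turn, a rotation vector about the tool's x, y, z in rad, then the finger opening in mm, from 0 to 93. A call has exactly 8 rows; each row is the pose to reach, as a shift and turn from the pose commanded when the call began, along the tool's axes at that moment; what a row does not reach only later rows make up. A row lasts 1/8 s, in which the tool goes at most 62.5 mm and 10.7 degrees, less where a joint would pass 70% of its speed; a pose out of reach is approached as far as the arm can. A call with a gripper value outside its range is refused whole. The fingers move at their own pace and stop on an object; FORCE is the grip in N (left out, the last holds). Time passes only in rows, so rows that repeat a pose let the fingers close, or fill a call up. It gives the time, the measured TCP pose, the force and the opening at its end, in the units of the state.
- robot.sense(): the state, without advancing time (a new reading comes with each control period).
- robot.read_camera(name): name is "scene" or "top" or "wrist"; returns a dict with "frame" (384x512x3 uint8, red, green, blue), "mtx" (3x3 intrinsics, pixels), "k1" (the pictures are not rectified: a ray, as slopes to the right and down, at radius r is drawn at 1 + k1 r^2 times it, then the intrinsics apply), "eye" and "rotation" of the camera in the world. Camera axes: x right, y up, looking along -z (the intrinsics and any distortion apply to the point x, -y, -z); pixel columns grow to the right and rows downward; lengths in m; the calibration is good to about 2 mm. A picture is of the moment at which its call begins. There is no depth.
- robot.job_done(): hands the job in, once; it reports no verdict.
The state is a dict: "t": time; "joint_positions": joint angles; "qvel": joint speeds; "effort": joint torques, N m; "eef_pos": TCP position; "tool_rot": TCP orientation; "contact_force": force on the tool from outside, world axes, zero at the start; "ft_torque": the same for the moment, N m; "grip_width": finger opening in m.
Only numpy, scipy, OpenCV 4.12 (cv2) and the standard library are available. Lean on these libraries where they do the work, as an engineer would, in place of code of your own. Each camera call takes 0.05 s, during which the arm holds its last target.

## Working session

There is one attempt and no reset: what is moved stays moved. The work goes in short steps, Python scripts to look and compute and a shell command to move; the robot and the scene stay as the last step left them, time stands still between calls to the robot, and variables do not carry over. Pictures are saved under pics/ and viewed, and the job is handed in when it is done.

```bash
ls -la; mkdir -p pics; python3 - <<'E'
from bench import robot
import cv2,numpy as np
np.set_printoptions(precision=4,suppress=True)
s=robot.sense()
for k,v in s.items(): print(k,v)
print(robot.grasp_offset)
for n in ["scene","top","wrist"]:
    d=robot.read_camera(n)
    cv2.imwrite(f"pics/a_{n}.png",d["frame"][:,:,::-1])
    print(n,d["mtx"].tolist(),d["k1"],d["eye"],d["rotation"])
E
```

```text
total 12
drwxr-xr-x  3 agent agent 4096 Dec  7 00:50 .
drwxr-xr-x 23 root  root  4096 Dec  7 00:50 ..
drwxr-xr-x  2 agent agent 4096 Dec  7 00:50 pics
t 0.0
joint_positions [ 1.1844  0.3513  1.6525 -0.      1.1391 -0.0846]
qvel [-0.0007 -0.0014 -0.0001 -0.002   0.0001  0.0006]
effort [ -0.0011 -49.7317 -28.5253   0.0699   0.0255  -0.0001]
eef_pos [0.1634 0.5249 0.3022]
tool_rot [ 0.8054  0.5928 -0.0005  0.0003]
contact_force [ 0.5031 -0.0036  0.3428]
ft_torque [0.0119 0.0089 0.0432]
grip_width 0.09295853792347641
0.0653
scene [[372.3417903077311, 0.0, 255.68211971356533], [0.0, 372.3417903077311, 195.84776740880125], [0.0, 0.0, 1.0]] -0.01237216882891048 [ 1.2492 -0.6573  0.9389] [0.375  0.1431 0.3474 0.8475]
top [[484.34210608258184, 0.0, 263.79911856941374], [0.0, 484.34210608258184, 190.89904335939156], [0.0, 0.0, 1.0]] -0.06302610556932088 [0.3506 0.0173 1.6124] [-0.061   0.0575  0.7078 -0.7014]
wrist [[274.28215141627624, 0.0, 259.8840452321212], [0.0, 274.28215141627624, 189.79419916776635], [0.0, 0.0, 1.0]] -0.05785695379885975 [0.0953 0.546  0.3831] [-0.107  -0.0775  0.5877  0.7982]
```

View pics/a_scene.png

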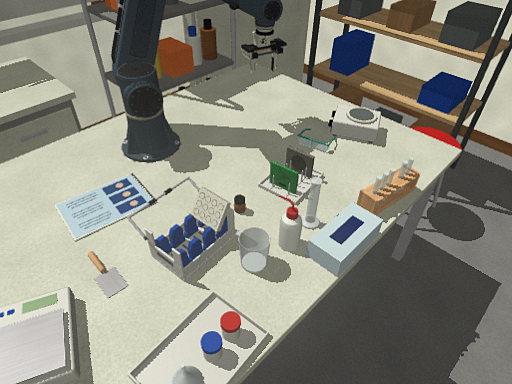

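View pics/a_top.png

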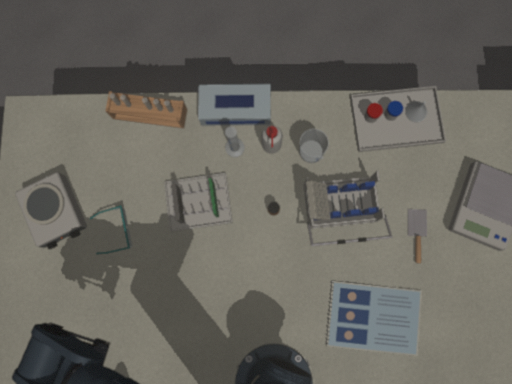

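View pics/a_wrist.png

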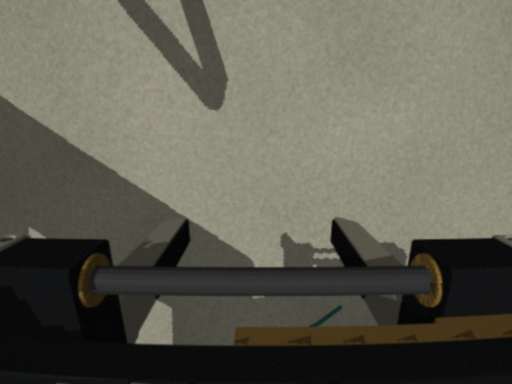

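```bash
cat > h.py <<'E'
from bench import robot
import cv2,numpy as np
from scipy.spatial.transform import Rotation as R
np.set_printoptions(precision=4,suppress=True)
def cam(n,save=None):
    d=robot.read_camera(n); d["R"]=R.from_quat(d["rotation"]).as_matrix(); d["eye"]=np.array(d["eye"])
    if save: np.savez(f"pics/{save}.npz",frame=d["frame"],mtx=d["mtx"],k1=d["k1"],eye=d["eye"],R=d["R"]); cv2.imwrite(f"pics/{save}.png",d["frame"][:,:,::-1])
    return d
def load(s): return dict(np.load(f"pics/{s}.npz"))
def ray(d,u,v):
    K=np.array(d["mtx"]); x=(u-K[0,2])/K[0,0]; y=(v-K[1,2])/K[1,1]
    rd=np.hypot(x,y); r=rd
    for _ in range(20): r=rd/(1+d["k1"]*r*r)
    f=r/rd if rd>0 else 1
    w=d["R"]@np.array([x*f,-y*f,-1.]); return w/np.linalg.norm(w)
def onz(d,u,v,z):
    w=ray(d,u,v); return d["eye"]+w*(z-d["eye"][2])/w[2]
def proj(d,P):
    K=np.array(d["mtx"]); p=d["R"].T@(np.asarray(P,float)-d["eye"]); x=p[0]/-p[2]; y=-p[1]/-p[2]
    f=1+d["k1"]*(x*x+y*y); return np.array([K[0,0]*x*f+K[0,2],K[1,1]*y*f+K[1,2]])
def tri(obs):
    A=np.zeros((3,3));b=np.zeros(3)
    for d,u,v in obs:
        w=ray(d,u,v);M=np.eye(3)-np.outer(w,w);A+=M;b+=M@d["eye"]
    p=np.linalg.solve(A,b)
    return p,[np.round(np.array([u,v])-proj(d,p),2) for d,u,v in obs]
def crop(d,x0,y0,x1,y1,f,name):
    im=cv2.resize(d["frame"][y0:y1,x0:x1,::-1],None,fx=f,fy=f,interpolation=cv2.INTER_CUBIC)
    g=10
    for x in range(x0-x0%-g if x0%g else x0,x1,g):
        c=int((x-x0)*f); cv2.line(im,(c,0),(c,6 if x%50 else 14),(0,0,255),1)
    for y in range(y0-y0%-g if y0%g else y0,y1,g):
        c=int((y-y0)*f); cv2.line(im,(0,c),(6 if y%50 else 14,c),(0,0,255),1)
    cv2.imwrite(f"pics/{name}.png",im)
E
python3 - <<'E'
from h import *
t=cam("top","t0"); s=cam("scene","s0")
crop(t,150,160,400,260,3.2,"t0c"); crop(s,120,120,350,290,3.4,"s0c")
E
```

```text
(no output)
```

View pics/t0c.png

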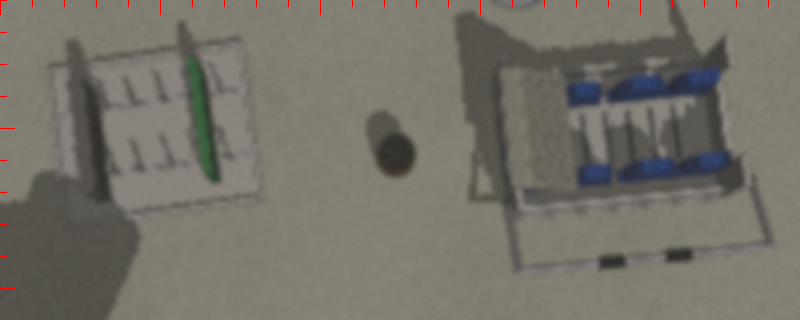

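View pics/s0c.png

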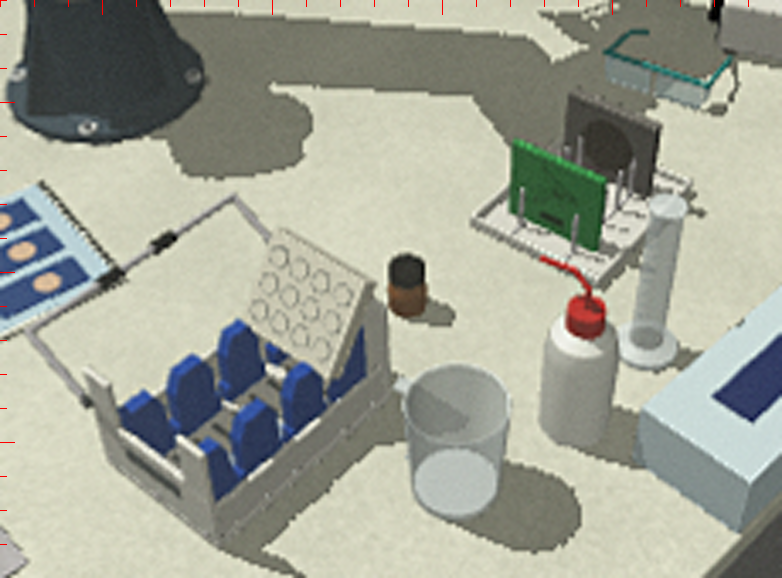

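```bash
python3 - <<'E'
from h import *
t=load("t0"); s=load("s0")
T=lambda u,v:(t,150+u/3.2,160+v/3.2)
S=lambda u,v:(s,120+u/3.4,120+v/3.4)
for n,a,b in [("board +x top",(191,56),(606,187)),("board -x top",(213,180),(513,141)),
 ("slab +x top",(80,82),(661,124)),("slab -x top",(103,198),(569,94)),
 ("jar top",(397,153),(406,268)),
 ("bar corner +y",(517,269),(235,197)),("bar corner -y",(770,242),(27,331)),
 ("sleeve a",(612,262),(163,241)),("sleeve b",(679,255),(110,274)),
 ("post ++",(500,66),(375,283)),("tray -y -x",(262,196),(473,219)),("tray -y +x",(240,40),(604,288)),
 ("tile top -x",(523,188),(280,230)),("tile top +x",(503,70),(374,285)),
 ]:
    p,r=tri([T(*a),S(*b)]); print(n,p,*r)
E
```

```text
board +x top [0.653  0.1967 0.0949] [0.11 0.1 ] [ 0.13 -0.02]
board -x top [0.5313 0.1772 0.0987] [1.31 1.21] [ 1.51 -0.21]
slab +x top [0.6302 0.3097 0.1046] [1.35 1.42] [ 1.64 -0.3 ]
slab -x top [0.5157 0.2867 0.0983] [1.66 1.62] [ 1.86 -0.3 ]
jar top [ 0.56   -0.0077  0.0511] [0.4  0.32] [ 0.47 -0.05]
bar corner +y [ 0.436  -0.119   0.1377] [0.34 0.23] [ 0.38 -0.03]
bar corner -y [ 0.4577 -0.3615  0.142 ] [-0.14 -0.07] [-0.17  0.01]
sleeve a [ 0.4416 -0.2088  0.1401] [0.41 0.26] [ 0.46 -0.03]
sleeve b [ 0.4475 -0.2718  0.1433] [0.55 0.32] [ 0.63 -0.03]
post ++ [ 0.6292 -0.1084  0.1455] [-0.25 -0.2 ] [-0.32  0.04]
tray -y -x [0.522  0.1325 0.0085] [0.41 0.36] [ 0.47 -0.06]
tray -y +x [ 0.6907  0.1578 -0.0009] [0.62 0.62] [ 0.81 -0.12]
tile top -x [ 0.5125 -0.1254  0.1464] [0.45 0.32] [ 0.53 -0.04]
tile top +x [ 0.627  -0.1101  0.1424] [0.2  0.16] [ 0.25 -0.03]
```

```bash
cat >> h.py <<'E'
def toolpose():
    s=robot.sense(); return np.array(s["eef_pos"]),R.from_quat(s["tool_rot"]).as_matrix()
Q0=R.from_quat([ 0.8054,0.5928,-0.0005,0.0003]).as_matrix()
def toolR(yaw,tilt=0.0):
    """tool x along (−sin yaw, cos yaw), z down; tilt = lean about rack x axis"""
    x=np.array([-np.sin(yaw),np.cos(yaw),0]); z=np.array([0,0,-1.]); y=np.cross(z,x)
    M=np.stack([x,y,z],1)
    if tilt: M=R.from_rotvec(tilt*np.array([np.cos(yaw),np.sin(yaw),0])).as_matrix()@M
    return M
def move(p,M,p0=None,M0=None):
    """row for a target tcp pose from start pose"""
    if p0 is None: p0,M0=toolpose()
    print("row",np.round((M0.T@(np.asarray(p)-p0))*1000,1),np.round(R.from_matrix(M0.T@M).as_rotvec(),4))
E
python3 - <<'E'
from h import *
t=cam("wrist","w0"); p,M=toolpose()
print("cam in tool",M.T@(t["eye"]-p)); C=M.T@t["R"]; print(C)
np.savez("camtool.npz",o=M.T@(t["eye"]-p),C=C)
def view(p,M,pts):
    d=dict(t); d["eye"]=p+M@(M0.T@(t["eye"]-p0)); d["R"]=M@C
    for q in pts: print(q,proj(d,q))
p0,M0=p,M
tips=[p+M@np.array([x,0,.084]) for x in(-.046,.046)]
for q in tips: print("tip",proj(t,q))
Mt=toolR(.16)
for pos in [(0.52,.24,.33),(0.50,.24,.30)]:
    print(pos); view(np.array(pos),Mt,[(.653,.197,.1),(.531,.177,.1),(.63,.31,.1),(.515,.287,.1),(.522,.1325,.016),(.69,.158,.016)])
    move(pos,Mt)
E
```

```text
cam in tool [-0.0002 -0.0712 -0.0807]
[[ 1.     -0.0003  0.0011]
 [ 0.     -0.965  -0.2621]
 [ 0.0012  0.2621 -0.965 ]]
tip [189.8268 229.0527]
tip [331.1627 229.1125]
(0.52, 0.24, 0.33)
(0.653, 0.197, 0.1) [210.9789 273.0497]
(0.531, 0.177, 0.1) [205.4776 179.5663]
(0.63, 0.31, 0.1) [300.5033 269.9479]
(0.515, 0.287, 0.1) [300.8695 181.0274]
(0.522, 0.1325, 0.016) [186.9315 155.7547]
(0.69, 0.158, 0.016) [193.481  260.6711]
row [-166.3  425.2  -27.4] [-0.0001  0.0004 -0.4617]
(0.5, 0.24, 0.3)
(0.653, 0.197, 0.1) [205.018  300.9328]
(0.531, 0.177, 0.1) [198.1516 203.6949]
(0.63, 0.31, 0.1) [300.6002 297.8329]
(0.515, 0.287, 0.1) [301.175 205.28 ]
(0.522, 0.1325, 0.016) [179.9174 173.3291]
(0.69, 0.158, 0.016) [187.8327 281.9945]
row [-172.2  406.1    2.6] [-0.0001  0.0004 -0.4617]
```

```bash
python3 - <<'E'
from h import *
move((.58,.25,.325),toolR(.16))
E
```

```text
row [-138.9  479.5  -22.4] [-0.0001  0.0004 -0.4617]
```

```bash
python3 -m pendant '[[-139,479,-22,0,0,-0.462,93],[-139,479,-22,0,0,-0.462,93],[-139,479,-22,0,0,-0.462,93],[-139,479,-22,0,0,-0.462,93],[-139,479,-22,0,0,-0.462,93],[-139,479,-22,0,0,-0.462,93],[-139,479,-22,0,0,-0.462,93],[-139,479,-22,0,0,-0.462,93]]' 20; python3 - <<'E'
from h import *
d=cam("wrist","w1"); print(robot.sense()["t"],toolpose()[0]); crop(d,130,60,400,270,2.9,"w1c")
E
```

```text
t: 1.3
eef_pos: [0.572, 0.2546, 0.3244]
tool_rot: [0.648, 0.761, 0.0, 0.0]
contact_force: [0.8, 1.2, -0.4]
grip_width: 0.0931
1.35 [0.5767 0.2505 0.3243]
```

View pics/w1c.png

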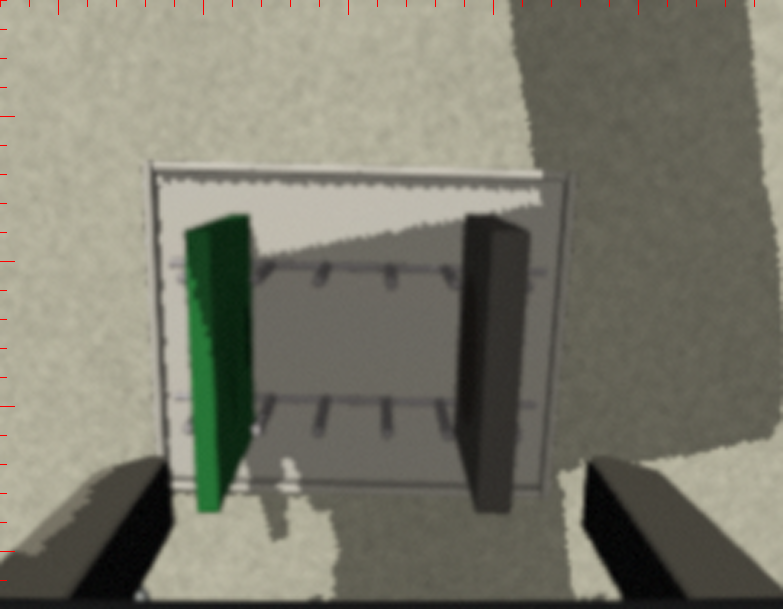

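```bash
python3 - <<'E'
from h import *
d=cam("wrist","w2"); print(toolpose()[0])
im=d["frame"].astype(int)
for v in range(140,236,12):
    print(v,"G-R",[(u,im[v,u,1]-im[v,u,0]) for u in range(190,222,1) if im[v,u,1]-im[v,u,0]>8][:1], (im[v,190:220,1]).tolist())
for v in range(140,236,16):
    print(v,im[v,284:316].mean(1).astype(int).tolist())
E
```

```text
[0.5741 0.2525 0.3239]
140 G-R [(198, np.int64(19))] [187, 189, 188, 188, 189, 189, 183, 161, 112, 72, 64, 65, 65, 66, 66, 62, 52, 42, 41, 39, 37, 40, 38, 39, 38, 38, 41, 37, 42, 63]
152 G-R [(199, np.int64(29))] [182, 187, 187, 185, 176, 160, 148, 124, 92, 69, 64, 65, 66, 65, 64, 64, 60, 49, 41, 39, 38, 38, 36, 37, 37, 35, 36, 37, 40, 48]
164 G-R [(198, np.int64(11))] [139, 177, 186, 186, 187, 186, 187, 183, 167, 139, 119, 110, 95, 74, 65, 63, 61, 50, 41, 38, 37, 36, 35, 35, 34, 34, 35, 34, 29, 41]
176 G-R [(199, np.int64(15))] [138, 177, 186, 186, 186, 186, 186, 187, 180, 160, 127, 120, 120, 114, 96, 72, 63, 56, 45, 39, 36, 35, 35, 36, 37, 38, 39, 34, 29, 34]
188 G-R [(199, np.int64(10))] [133, 174, 185, 185, 186, 185, 184, 184, 180, 165, 137, 122, 118, 119, 116, 117, 115, 103, 73, 47, 40, 38, 36, 33, 32, 35, 37, 39, 38, 43]
200 G-R [(200, np.int64(27))] [105, 141, 172, 182, 183, 184, 183, 181, 170, 148, 130, 122, 120, 119, 118, 118, 117, 109, 84, 56, 40, 38, 39, 38, 36, 37, 38, 40, 38, 39]
212 G-R [(201, np.int64(37))] [90, 97, 141, 176, 184, 184, 185, 184, 185, 180, 160, 133, 119
[... 387 characters left out ...]
9, 50]
156 [103, 104, 102, 104, 101, 96, 87, 81, 63, 40, 25, 21, 21, 18, 26, 28, 28, 29, 33, 40, 48, 49, 49, 49, 49, 49, 49, 49, 48, 48, 49, 52]
172 [102, 103, 104, 104, 103, 103, 97, 77, 46, 26, 19, 18, 19, 20, 22, 27, 29, 29, 37, 45, 48, 50, 49, 50, 48, 48, 48, 48, 48, 46, 53, 73]
188 [101, 101, 102, 100, 102, 100, 85, 58, 32, 19, 19, 21, 17, 23, 25, 27, 32, 41, 45, 47, 47, 47, 47, 47, 47, 48, 49, 48, 49, 60, 85, 98]
204 [97, 84, 68, 61, 64, 59, 47, 32, 29, 27, 27, 28, 28, 29, 28, 31, 38, 45, 47, 47, 46, 48, 48, 47, 47, 47, 47, 47, 57, 83, 99, 102]
220 [102, 100, 101, 101, 102, 102, 102, 100, 100, 95, 74, 46, 32, 29, 31, 38, 45, 47, 47, 48, 47, 47, 48, 47, 48, 46, 50, 64, 88, 99, 100, 102]
```

```bash
python3 - <<'E'
from h import *
for i in range(3): print(robot.sense()["t"],toolpose()[0],robot.sense()["qvel"])
d=load("w2"); print(d["eye"])
im=d["frame"].astype(int)
for v in range(144,236,16): print(v,im[v,302:322].mean(1).astype(int).tolist())
for u in (200,204,206,208): print(u,"near",im[130:146,u,1].tolist(),"far",im[228:244,u,1].tolist())
for u in (296,300,304,308): print(u,"near",im[130:146,u,1].tolist(),"far",im[228:244,u,1].tolist())
z=.106
for L,Rr,v in [(198.0,206.5,140),(198.3,207,152),(199.5,207.7,188),(199.4,207.9,200),(200.6,208.7,212),(201.5,209,224)]:
    a=onz(d,L,v,z);b=onz(d,Rr,v,z); print(v,a,b,(a+b)/2,np.linalg.norm(a-b))
E
```

```text
1.4 [0.5741 0.2525 0.3239] [ 0.0764 -0.0383  0.0753  0.0242 -0.0101  0.0629]
1.4 [0.5741 0.2525 0.3239] [ 0.0764 -0.0383  0.0753  0.0242 -0.0101  0.0629]
1.4 [0.5741 0.2525 0.3239] [ 0.0764 -0.0383  0.0753  0.0242 -0.0101  0.0629]
[0.506  0.2388 0.4049]
144 [31, 33, 41, 48, 49, 50, 48, 50, 50, 48, 50, 48, 49, 48, 52, 76, 97, 103, 104, 103]
160 [32, 39, 48, 49, 49, 50, 49, 50, 47, 48, 50, 49, 49, 59, 86, 99, 102, 103, 103, 101]
176 [39, 47, 50, 47, 48, 48, 47, 47, 48, 48, 48, 50, 63, 88, 101, 102, 102, 102, 102, 103]
192 [46, 47, 47, 48, 48, 47, 48, 47, 46, 48, 51, 62, 86, 100, 102, 102, 102, 101, 102, 97]
208 [47, 48, 47, 47, 48, 47, 48, 47, 46, 48, 59, 75, 92, 99, 103, 101, 101, 100, 91, 77]
224 [47, 49, 47, 47, 46, 47, 48, 46, 49, 61, 74, 80, 79, 79, 80, 81, 80, 74, 73, 87]
200 near [189, 187, 186, 172, 134, 84, 63, 63, 64, 65, 64, 65, 63, 64, 64, 64] far [165, 175, 176, 177, 179, 177, 174, 174, 176, 178, 178, 177, 175, 172, 171, 170]
204 near [188, 185, 165, 118, 68, 55, 61, 64, 65, 65, 66, 64, 65, 64, 65, 66] far [117, 116, 117, 118, 122, 133, 162, 174, 173, 177, 177, 177, 175, 1
[... 776 characters left out ...]
ear [156, 110, 66, 43, 36, 44, 48, 50, 50, 51, 50, 51, 50, 50, 49, 51] far [49, 48, 49, 48, 54, 68, 86, 91, 90, 92, 95, 95, 95, 96, 97, 99]
140 [0.5423 0.1758 0.106 ] [0.5409 0.185  0.106 ] [0.5416 0.1804 0.106 ] 0.009246467869205532
152 [0.5552 0.1775 0.106 ] [0.5537 0.1869 0.106 ] [0.5544 0.1822 0.106 ] 0.009565398930428837
188 [0.5956 0.1829 0.106 ] [0.5941 0.1921 0.106 ] [0.5948 0.1875 0.106 ] 0.009328726675460915
200 [0.6098 0.1842 0.106 ] [0.6082 0.1938 0.106 ] [0.609 0.189 0.106] 0.009788628815758182
212 [0.6241 0.187  0.106 ] [0.6226 0.1963 0.106 ] [0.6233 0.1916 0.106 ] 0.009443429843045227
224 [0.6389 0.1895 0.106 ] [0.6374 0.1982 0.106 ] [0.6381 0.1938 0.106 ] 0.008856670955235003
```

```bash
python3 - <<'E'
from h import *
d=load("w2"); z=.106
c=lambda L,Rr,v:(onz(d,L,v,z)+onz(d,Rr,v,z))/2
pts=np.array([c(*q) for q in [(198.0,206.5,140),(198.3,207,152),(199.5,207.7,188),(199.4,207.9,200),(200.6,208.7,212),(201.5,209,224)]])
k=np.polyfit(pts[:,0],pts[:,1],1); print("board yaw",np.arctan(k[0]))
n=onz(d,203,135,z);f=onz(d,206,233.5,z); print(n,f,np.linalg.norm(n-f)); xm=(n[0]+f[0])/2; print("board c",xm,np.polyval(k,xm))
pts=np.array([c(*q) for q in [(304,317.2,144),(303,316.0,160),(302,315,176),(300.7,313.8,192),(300,312.8,208),(298.8,311.5,224)]]); print(pts)
k=np.polyfit(pts[:,0],pts[:,1],1); print("slab yaw",np.arctan(k[0]))
n=onz(d,310,135.3,z);f=onz(d,304,233.3,z); print(n,f,np.linalg.norm(n-f)); xm=(n[0]+f[0])/2; print("slab c",xm,np.polyval(k,xm))
t=load("t0")
for nm,u,v in [("cyl",235,151),("beaker",311,152),("bottle",272,148),("jar",273,209)]: print(nm,onz(t,u,v,0))
move((.594,.1875,.25),toolR(.138))
E
```

```text
board yaw 0.13585461035007643
[0.5361 0.1807 0.106 ] [0.6501 0.196  0.106 ] 0.11498535775713625
board c 0.593099583761402 0.18737132611853236
[[0.5275 0.297  0.106 ]
 [0.5448 0.2993 0.106 ]
 [0.5626 0.3018 0.106 ]
 [0.5811 0.3042 0.106 ]
 [0.6    0.3071 0.106 ]
 [0.6197 0.3096 0.106 ]]
slab yaw 0.13707694843033377
[0.5185 0.2944 0.106 ] [0.6315 0.3107 0.106 ] 0.11418524744573044
slab c 0.5749657362253815 0.3034745664981446
cyl [0.7633 0.1217 0.    ]
beaker [ 0.7572 -0.1387  0.    ]
bottle [ 0.7726 -0.0053  0.    ]
jar [ 0.5617 -0.0062  0.    ]
row [-67.3   9.5  73.9] [0.0009 0.0008 0.0177]
```

```bash
cat >> h.py <<'E'
import os,json
def getcmd():
    c=np.load("cmd.npz"); return c["p"],c["M"]
def did(row):
    """record a last row I commanded"""
    p,M=getcmd(); r=np.array(row,float); np.savez("cmd.npz",p=p+M@r[:3]/1000,M=M@R.from_rotvec(r[3:6]).as_matrix())
    p,M=getcmd(); q,N=toolpose(); print("cmd",p,"meas",q,"dpos mm",(q-p)*1000,"drot",R.from_matrix(M.T@N).as_rotvec())
def go(p,M=None):
    c,N=getcmd(); move(p,N if M is None else M,c,N)
E
python3 - <<'E'
from h import *
np.savez("cmd.npz",p=np.array([ 0.1634,0.5249,0.3022]),M=Q0)
did([-139,479,-22,0,0,-.462]); go((.594,.1875,.25),toolR(.137))
E
```

```text
cmd [0.5794 0.2498 0.3243] meas [0.5741 0.2525 0.3239] dpos mm [-5.3364  2.6886 -0.4428] drot [-0.0015  0.0002  0.0045]
row [-63.8   4.5  74.4] [-0.0006  0.001   0.0232]
```

```bash
python3 -m pendant '[[-64,4,74,0,0,0.023,45],[-64,4,74,0,0,0.023,45],[-64,4,74,0,0,0.023,45],[-64,4,74,0,0,0.023,45],[-64,4,74,0,0,0.023,45],[-64,4,74,0,0,0.023,45],[-64,4,74,0,0,0.023,45],[-64,4,74,0,0,0.023,45]]' 20; python3 - <<'E'
from h import *
did([-64,4,74,0,0,.023])
d=cam("wrist","w3"); s=cam("scene","s3"); crop(d,130,60,400,270,2.9,"w3c"); crop(s,240,120,350,230,5,"s3c")
did([0]*6)
E
```

```text
t: 2.4
eef_pos: [0.5846, 0.1936, 0.2504]
tool_rot: [0.657, 0.754, 0.0, 0.0]
contact_force: [-0.6, -1.2, 0.3]
grip_width: 0.045
cmd [0.5936 0.1872 0.2504] meas [0.5846 0.1936 0.2504] dpos mm [-9.0136  6.4186  0.0062] drot [-0.0007  0.001  -0.0001]
cmd [0.5936 0.1872 0.2504] meas [0.5846 0.1935 0.2503] dpos mm [-8.9905  6.319  -0.103 ] drot [-0.0006  0.001   0.    ]
```

View pics/w3c.png

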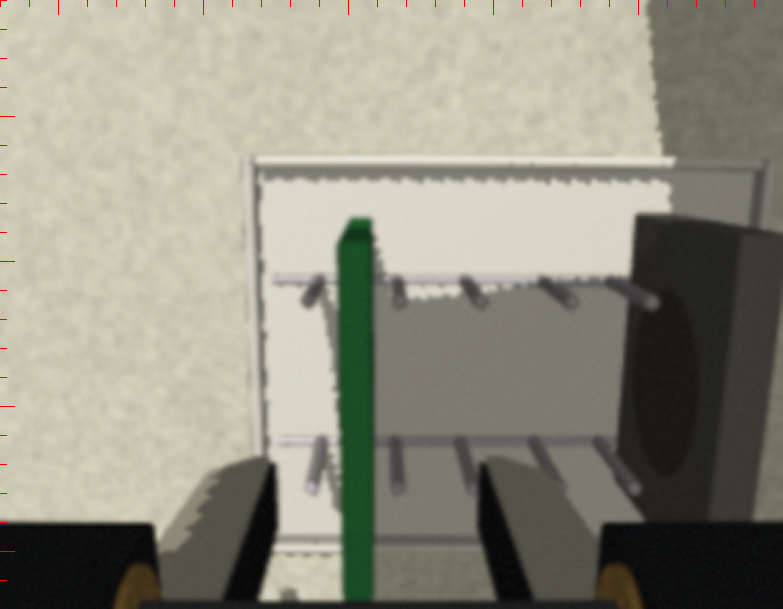

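View pics/s3c.png

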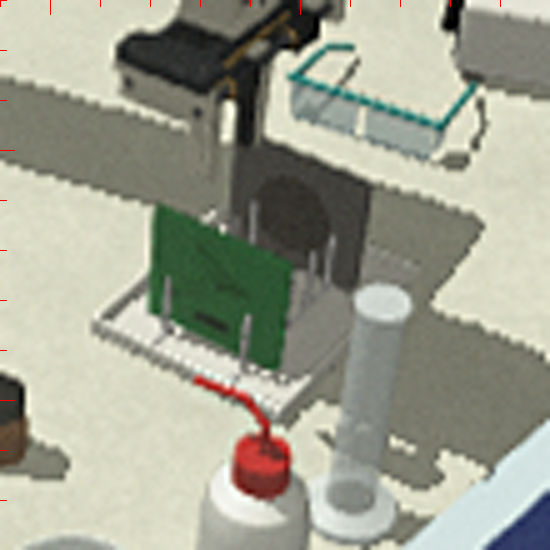

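```bash
cat >> h.py <<'E'
def sync():
    p,M=toolpose(); np.savez("cmd.npz",p=p,M=M); print("sync",p,R.from_matrix(M).as_quat())
def ymid(d,v,u0,u1,ch=1,thr=None):
    """sub-pixel edges of dark/green strip along row v"""
    pass
E
python3 - <<'E'
from h import *
print(robot.sense()["qvel"]); sync()
d=load("w3"); w2=load("w2"); im=d["frame"].astype(int)
for v in (150,170,190,210,225): print(v,(im[v,240:266,0]).tolist())
for u in (249,253,256): print(u,im[128:150,u,1].tolist())
E
```

```text
[-0.0015  0.0007  0.0016 -0.0019 -0.0027  0.0021]
sync [0.5846 0.1935 0.2503] [0.657  0.7539 0.     0.    ]
150 [218, 219, 219, 218, 210, 170, 100, 41, 27, 27, 25, 25, 27, 28, 26, 25, 25, 31, 62, 105, 131, 153, 191, 214, 218, 219]
170 [215, 198, 165, 135, 127, 118, 84, 43, 26, 28, 26, 24, 27, 27, 25, 25, 24, 32, 62, 101, 123, 126, 126, 126, 127, 127]
190 [217, 217, 217, 217, 208, 169, 103, 47, 27, 25, 26, 25, 26, 26, 27, 26, 24, 27, 51, 95, 121, 125, 126, 126, 126, 127]
210 [156, 153, 166, 186, 198, 195, 166, 104, 45, 26, 25, 26, 26, 25, 25, 24, 25, 25, 45, 82, 104, 110, 108, 107, 102, 92]
225 [143, 181, 175, 144, 128, 128, 125, 93, 45, 25, 24, 27, 24, 25, 26, 26, 24, 27, 52, 95, 120, 124, 126, 119, 102, 81]
249 [215, 214, 215, 215, 214, 214, 212, 199, 181, 155, 125, 93, 70, 58, 57, 67, 75, 78, 78, 78, 77, 78]
253 [215, 215, 214, 215, 215, 209, 182, 134, 97, 86, 72, 57, 53, 55, 56, 67, 75, 79, 80, 80, 78, 80]
256 [213, 216, 214, 214, 214, 210, 184, 135, 98, 86, 73, 59, 53, 55, 56, 63, 71, 74, 74, 74, 73, 74]
```

```bash
python3 - <<'E'
from h import *
d=load("w3")
for z in (.096,.106,.116):
  pts=[]
  for L,Rr,v in [(246,258.4,150),(246,258.4,190),(247.3,258.6,225)]:
    a=onz(d,L,v,z);b=onz(d,Rr,v,z); pts.append((a+b)/2); print(z,v,(a+b)/2,np.linalg.norm(a-b))
w2=load("w2")
# near top end edge: rows 143 (w3) vs 136 (w2), same centre
print(tri([(d,252,142.5),(w2,202.5,136.5)]))
# same far point: board centre-line point intersect: use lines y at x=.594
E
```

```text
0.096 150 [0.543  0.1803 0.096 ] 0.010612594076108048
0.096 190 [0.5782 0.1849 0.096 ] 0.011019558567049045
0.096 225 [0.6113 0.19   0.096 ] 0.010412082931562133
0.106 150 [0.5418 0.1805 0.106 ] 0.010161271312798103
0.106 190 [0.5755 0.1849 0.106 ] 0.010550928787442841
0.106 225 [0.6071 0.1897 0.106 ] 0.009969287324118288
0.116 150 [0.5406 0.1806 0.116 ] 0.009709948549488171
0.116 190 [0.5727 0.1848 0.116 ] 0.010082299007836677
0.116 225 [0.603  0.1894 0.116 ] 0.009526491716674483
(array([0.5372, 0.1795, 0.1021]), [array([ 0.1 , -1.24]), array([-0.07,  0.94])])
```

```bash
python3 - <<'E'
from h import *
go((.593,.1873,.156),toolR(.137))
E
```

```text
row [-7.3  7.5 94.3] [0.     0.     0.0002]
```

```bash
python3 -m pendant '[[-7,7.5,20,0,0,0,45],[-7,7.5,50,0,0,0,40],[-7,7.5,80,0,0,0,40],[-7,7.5,94,0,0,0,40],[-7,7.5,94,0,0,0,30],[-7,7.5,94,0,0,0,8],[-7,7.5,94,0,0,0,5],[-7,7.5,94,0,0,0,5]]' 20; python3 - <<'E'
from h import *
did([-7,7.5,94,0,0,0])
d=cam("wrist","w4"); crop(d,130,60,400,270,2.9,"w4c")
print(robot.sense()["contact_force"],robot.sense()["grip_width"])
E
```

```text
t: 3.5
eef_pos: [0.5933, 0.1877, 0.1571]
tool_rot: [0.657, 0.754, 0.001, 0.0]
contact_force: [-0.9, -0.0, 3.6]
grip_width: 0.0097
cmd [0.593  0.1876 0.1563] meas [0.5933 0.1877 0.1571] dpos mm [0.3194 0.0337 0.8469] drot [-0.0014  0.0001 -0.    ]
[-0.2391 -0.8835  5.3338] 0.009919857386266398
```

View pics/w4c.png

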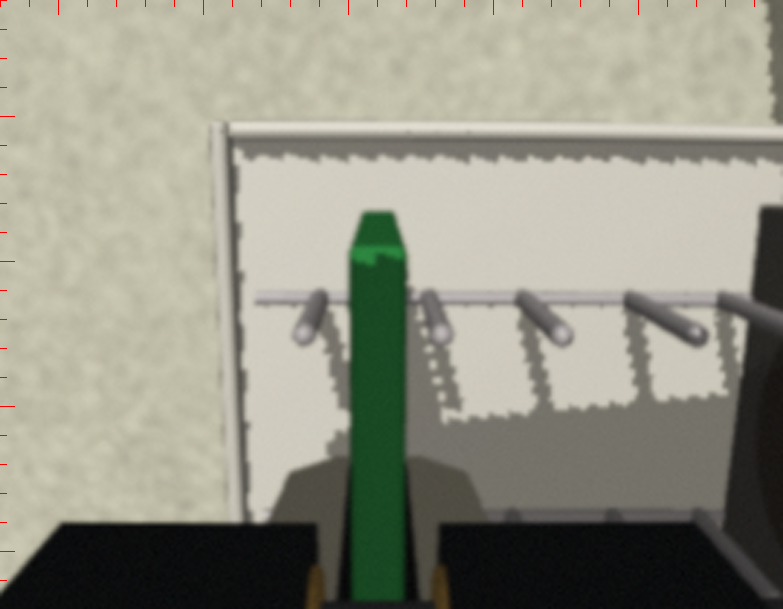

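```bash
python3 - <<'E'
from h import *
go((.593,.1873,.33)); go((.625,-.19,.36),toolR(.089))
d=load("w4"); 
print(onz(d,130+(350+407)/2/2.9,60+245/2.9,.106), proj(d,(.5356,.1796,.106)))
E
```

```text
row [  -0.3   -0.  -173.7] [0. 0. 0.]
row [-378.5  -19.9 -203.7] [0.     0.     0.0482]
[0.5359 0.1793 0.106 ] [261.3068 144.0271]
```

```bash
python3 -m pendant '[[0,0,-30,0,0,0,5],[0,0,-90,0,0,0,5],[0,0,-150,0,0,0,5],[-50,-3,-190,0,0,0.01,5],[-110,-6,-204,0,0,0.02,5],[-170,-9,-204,0,0,0.03,5],[-230,-12,-204,0,0,0.04,5],[-290,-15,-204,0,0,0.048,5]]' 20; python3 -m pendant '[[-45,-2,0,0,0,0,5],[-88,-5,0,0,0,0,5],[-88,-5,0,0,0,0,5],[-88,-5,0,0,0,0,5],[-88,-5,0,0,0,0,5],[-88,-5,0,0,0,0,5],[-88,-5,0,0,0,0,5],[-88,-5,0,0,0,0,5]]'; python3 - <<'E'
from h import *
did([-290,-15,-204,0,0,.048]); did([-88,-5,0,0,0,0])
d=cam("wrist","w5"); crop(d,130,0,400,250,2.9,"w5c"); t=cam("top","t5");crop(t,270,160,410,260,5,"t5c")
print(robot.sense()["grip_width"],robot.sense()["qvel"])
E
```

```text
t: 4.55
eef_pos: [0.6175, -0.1036, 0.3604]
tool_rot: [0.675, 0.738, 0.0, 0.0]
contact_force: [0.2, 1.2, -1.1]
grip_width: 0.0097
t: 5.55
eef_pos: [0.6207, -0.1896, 0.3603]
tool_rot: [0.675, 0.738, 0.0, 0.0]
contact_force: [-0.1, -0.1, -0.9]
grip_width: 0.0097
cmd [ 0.6178 -0.1017  0.3603] meas [ 0.6207 -0.1896  0.3603] dpos mm [  2.894  -87.9111   0.0105] drot [-0.      0.     -0.0003]
cmd [ 0.6206 -0.1898  0.3603] meas [ 0.6207 -0.1896  0.3603] dpos mm [0.0349 0.1845 0.0104] drot [-0.      0.     -0.0003]
0.009720976750909136 [-0.001  -0.0004 -0.0002  0.0009  0.0014 -0.0018]
```

View pics/w5.png

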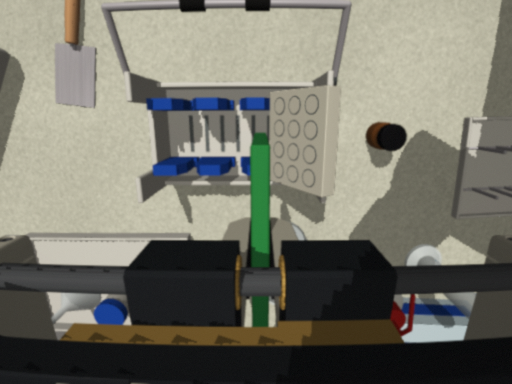

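View pics/w5c.png

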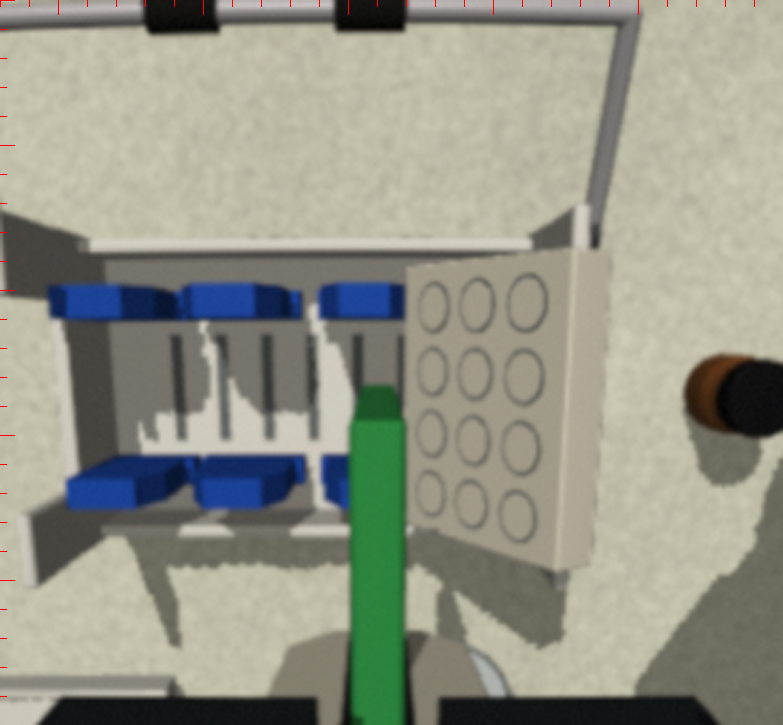

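```bash
python3 - <<'E'
from h import *
d=load("w5"); im=d["frame"].astype(int); print(d["eye"])
crop(d,140,85,280,185,5.7,"w5d")
for v in (103,165,167): print(v,im[v,140:275,2].tolist())
E
```

```text
[ 0.5496 -0.1965  0.4411]
103 [135, 130, 123, 118, 115, 111, 99, 89, 83, 84, 84, 84, 102, 139, 151, 151, 152, 151, 151, 152, 152, 150, 152, 151, 150, 152, 152, 151, 151, 151, 145, 118, 84, 73, 77, 76, 78, 79, 79, 78, 76, 79, 75, 60, 52, 51, 50, 51, 50, 56, 73, 98, 125, 111, 104, 113, 135, 151, 155, 155, 153, 154, 154, 156, 155, 155, 155, 155, 155, 155, 156, 155, 155, 155, 156, 156, 152, 132, 94, 79, 79, 79, 79, 79, 79, 76, 70, 57, 53, 72, 113, 142, 135, 106, 92, 103, 109, 112, 118, 132, 129, 113, 102, 102, 100, 107, 126, 145, 154, 157, 155, 155, 156, 155, 156, 157, 156, 156, 157, 156, 155, 155, 156, 145, 112, 80, 79, 78, 81, 94, 120, 135, 135, 131, 122]
165 [170, 171, 168, 170, 172, 174, 174, 174, 172, 171, 169, 169, 160, 150, 140, 134, 131, 131, 130, 132, 130, 132, 132, 132, 132, 133, 133, 132, 131, 131, 132, 133, 132, 133, 131, 121, 99, 85, 79, 81, 78, 80, 80, 79, 80, 77, 71, 58, 51, 52, 51, 49, 53, 62, 77, 95, 105, 102, 104, 117, 132, 134, 134, 134, 136, 135, 136, 137, 136, 136, 135, 136, 136, 135, 136, 137, 139, 136, 133, 122, 99, 86, 82, 79, 78, 78, 78, 76, 65, 56, 54, 67, 89, 113, 108, 99, 110, 137, 167, 181, 167, 135, 113, 101, 101, 102, 108, 120, 127, 113, 82, 59, 59, 64, 63, 64, 63, 63, 62, 63, 64, 62, 61, 62, 63, 63, 62, 59, 53, 64, 105, 131, 136, 130, 123]
167 [167, 168, 167, 168, 164, 167, 170, 170, 173, 172, 175, 173, 162, 152, 152, 150, 150, 150, 151, 149, 148, 150, 151, 150, 150, 151, 148, 151, 150, 149, 149, 150, 149, 150, 148, 137, 106, 83, 77, 80, 80, 78, 79, 79, 78, 77, 72, 60, 53, 51, 52, 53, 60, 75, 90, 97, 98, 102, 107, 125, 142, 150, 151, 150, 150, 150, 151, 151, 152, 152, 152, 152, 152, 151, 152, 151, 151, 151, 147, 130, 104, 84, 79, 80, 78, 80, 79, 76, 66, 58, 60, 78, 93, 101, 103, 106, 106, 121, 159, 181, 176, 148, 117, 103, 101, 103, 108, 128, 138, 125, 90, 62, 61, 62, 62, 64, 63, 62, 61, 63, 62, 63, 64, 63, 62, 63, 61, 58, 54, 64, 105, 131, 132, 124, 126]
```

View pics/w5d.png

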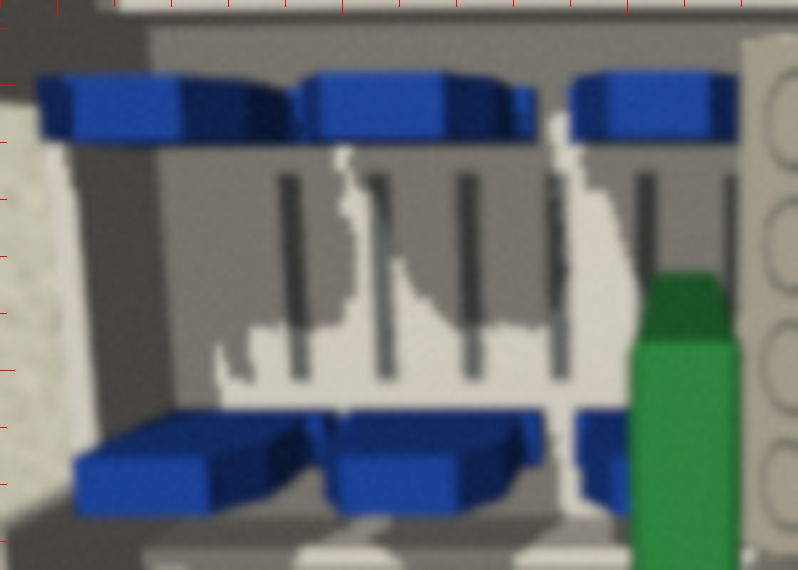

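```bash
python3 - <<'E'
from h import *
d=load("w5"); z=.09
obs=[(171.2,103.5,-75.5,-42),(195.6,103.5,-44.5,-42),(217.7,103.5,-18,-42),(246.2,103.5,18,-42),(263.8,103.5,39.5,-42),
(175.8,170,-75.5,42),(199.3,170,-44.5,42),(219.9,170,-18,42)]
W=np.array([onz(d,u,v,z)[:2] for u,v,_,_ in obs]); L=np.array([(x,y) for _,_,y,x in obs])/1000
# 2D rigid fit
wc,lc=W.mean(0),L.mean(0); H=(L-lc).T@(W-wc); th=np.arctan2(H[0,1]-H[1,0],H[0,0]+H[1,1])
Rm=np.array([[np.cos(th),-np.sin(th)],[np.sin(th),np.cos(th)]]); o=wc-Rm@lc
print(th,o); print(((W-o)@Rm-L)*1000)
# x extents of comb tops
for u,v in [(160,98.7),(205,98.2),(160,109.2),(205,109.5),(165,164.8),(210,164.8),(165,175.6),(210,175.5)]:
    print((Rm.T@(onz(d,u,v,z)[:2]-o)*1000))
print("at other z", [((onz(d,u,v,.08)[:2])).tolist() for u,v,_,_ in obs[:2]])
# held plate
p,M=toolpose()
for u,v in [(130+352/2.9,60+0)]: pass
E
```

```text
0.08632672325345243 [ 0.5796 -0.2289]
[[-0.0097  0.2033]
 [ 0.2018 -0.4026]
 [ 0.3064  0.434 ]
 [ 0.3234 -0.4792]
 [ 0.2687 -0.3542]
 [-0.3214  0.0605]
 [-0.3588  0.0323]
 [-0.4103  0.5059]]
[-47.8611 -88.8985]
[-48.0225 -32.9966]
[-35.2986 -89.8882]
[-34.5779 -33.5579]
[ 34.7892 -89.1836]
[ 34.7543 -30.1469]
[ 49.1925 -90.409 ]
[ 48.9472 -30.757 ]
at other z [[0.544055011442106, -0.3107259959592193], [0.5415764878189737, -0.2795638662790153]]
```

```bash
python3 - <<'E'
from h import *
d=load("w5"); im=d["frame"].astype(int); p,M=toolpose()
for y in (-.05,-.04,-.03,-.02):
    a=proj(d,p+M@[-.005,y,.0503]); b=proj(d,p+M@[.005,y,.0503]); v=int(round(a[1])); print(a,b, im[v,240:282,1].tolist())
a=proj(d,p+M@[0,-.058,.0503]); print(a, im[125:155,260,1].tolist())
E
```

```text
[250.779 161.367] [271.5224 161.3784] [145, 83, 52, 42, 42, 41, 43, 41, 43, 55, 88, 113, 125, 131, 133, 133, 133, 130, 132, 133, 131, 132, 131, 132, 131, 131, 130, 125, 114, 106, 129, 147, 153, 154, 154, 149, 146, 145, 145, 148, 152, 153]
[250.9448 181.5454] [271.297  181.5575] [198, 198, 197, 198, 196, 197, 197, 197, 197, 187, 153, 123, 122, 129, 130, 132, 132, 131, 131, 132, 131, 131, 130, 131, 129, 131, 129, 123, 111, 112, 160, 177, 153, 123, 119, 125, 127, 125, 121, 121, 125, 137]
[251.1097 200.9702] [271.0733 200.983 ] [188, 190, 191, 192, 192, 193, 191, 191, 187, 178, 147, 122, 122, 129, 131, 132, 133, 131, 132, 133, 132, 132, 129, 131, 129, 131, 130, 122, 109, 114, 157, 187, 193, 191, 187, 187, 187, 189, 187, 186, 183, 176]
[251.2731 219.6508] [270.8519 219.6642] [131, 130, 128, 127, 126, 127, 126, 128, 124, 113, 94, 99, 118, 127, 130, 131, 130, 131, 130, 131, 131, 129, 131, 132, 130, 132, 130, 121, 105, 81, 69, 72, 77, 79, 77, 78, 89, 109, 124, 129, 127, 125]
[261.1747 144.68  ] [118, 116, 115, 116, 115, 116, 113, 102, 90, 83, 82, 85, 83, 84, 83, 83, 84, 84, 87, 98, 119, 130, 131, 129, 133, 131, 133, 132, 130, 132]
```

```bash
cat >> h.py <<'E'
RY=0.0863; RO=np.array([0.5796,-0.2289]); RM=np.array([[np.cos(RY),-np.sin(RY)],[np.sin(RY),np.cos(RY)]])
def rk(x,y,z): q=RO+RM@np.array([x,y]); return np.array([q[0],q[1],z])
def torack(P): P=np.asarray(P); q=RM.T@(P[:2]-RO); return np.array([q[0],q[1],P[2]])
E
python3 - <<'E'
from h import *
sync(); print(rk(0,-.0595,0)); go(rk(0,-.0595,.36),toolR(RY)); go(rk(0,-.0595,.262),toolR(RY))
E
```

```text
sync [ 0.6206 -0.1897  0.3603] [ 0.6749  0.7379 -0.      0.    ]
[ 0.5847 -0.2882  0.    ]
row [-94.8 -44.5   0.3] [-0.     0.     0.003]
row [-94.8 -44.5  98.3] [-0.     0.     0.003]
```

```bash
python3 -m pendant '[[-50,-23,0,0,0,0.003,5],[-95,-44.5,0,0,0,0.003,5],[-95,-44.5,30,0,0,0.003,5],[-95,-44.5,70,0,0,0.003,5],[-95,-44.5,98,0,0,0.003,5],[-95,-44.5,98,0,0,0.003,5],[-95,-44.5,98,0,0,0.003,5],[-95,-44.5,98,0,0,0.003,5]]'; python3 - <<'E'
from h import *
did([-95,-44.5,98,0,0,.003])
d=cam("wrist","w6"); crop(d,130,0,400,250,2.9,"w6c"); s=cam("scene","s6"); crop(s,120,150,270,290,4,"s6c")
E
```

```text
t: 6.65
eef_pos: [0.5852, -0.2886, 0.2639]
tool_rot: [0.676, 0.737, 0.0, 0.001]
contact_force: [0.1, 1.3, -0.6]
grip_width: 0.0101
cmd [ 0.5848 -0.2883  0.2623] meas [ 0.5852 -0.2886  0.2639] dpos mm [ 0.4223 -0.2797  1.6031] drot [-0.0019 -0.0014 -0.    ]
```

View pics/w6c.png

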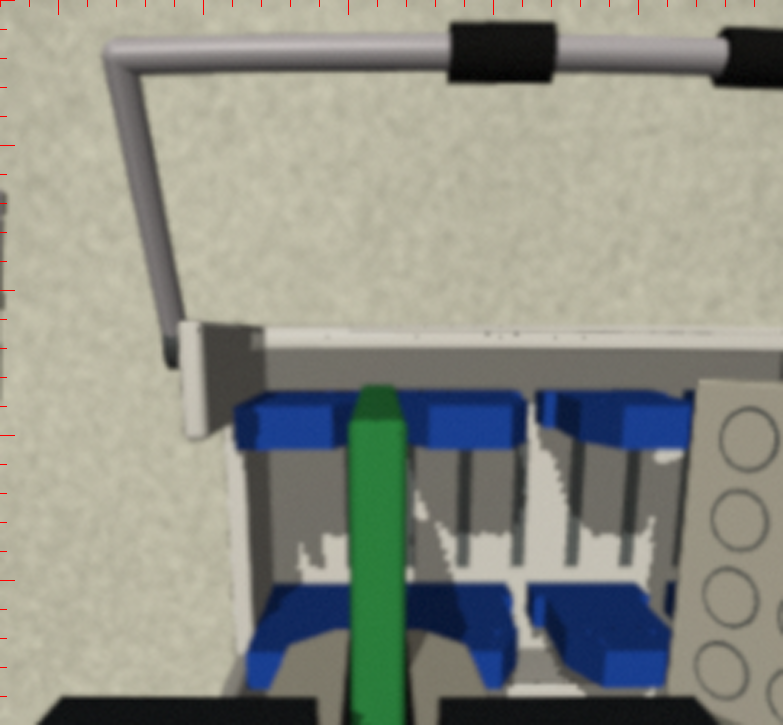

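View pics/s6c.png

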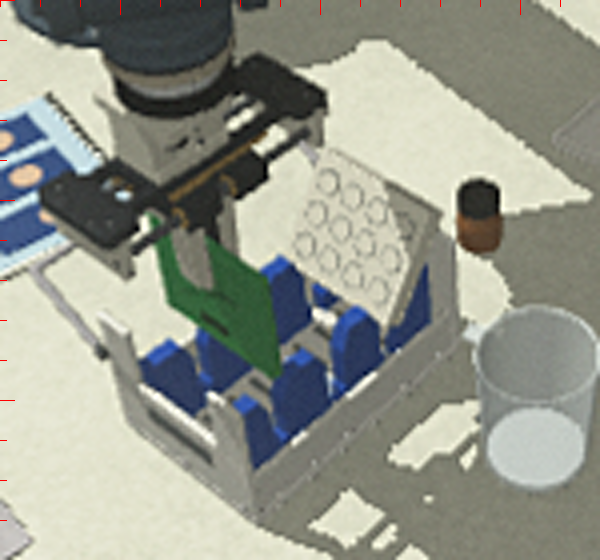

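```bash
python3 - <<'E'
from h import *
d=load("w6"); im=d["frame"].astype(int); p,M=toolpose(); print(p)
print(im[147,232:252,2].tolist()); print(im[147,270:290,2].tolist()); print(im[147,304:318,2].tolist());print(im[147,340:352,2].tolist())
print(im[230,204:232,2].tolist(),im[230,290:312,2].tolist())
E
```

```text
[ 0.585  -0.2885  0.2634]
[146, 145, 146, 144, 144, 145, 145, 145, 146, 145, 145, 140, 117, 88, 75, 75, 74, 67, 57, 54]
[70, 87, 96, 96, 96, 96, 100, 113, 131, 143, 145, 146, 145, 145, 145, 146, 145, 146, 146, 146]
[146, 139, 112, 86, 76, 76, 77, 104, 157, 177, 168, 137, 110, 115]
[96, 98, 97, 100, 113, 133, 144, 145, 146, 144, 145, 145]
[168, 168, 167, 164, 161, 147, 132, 121, 119, 116, 121, 133, 142, 145, 145, 145, 145, 144, 145, 144, 142, 134, 123, 110, 107, 106, 106, 107] [105, 105, 106, 105, 115, 134, 141, 145, 144, 143, 144, 143, 127, 98, 80, 75, 76, 84, 107, 117, 119, 119]
```

```bash
python3 - <<'E'
from h import *
d=load("w6"); p,M=toolpose()
for u,v,e in [(244.3,147,-75.5),(277.5,147,-44.5),(306.2,147,-18),(344.6,147,18)]:
    P=onz(d,u,v,.09); print("tool",(M.T@(P-p))*1000,"rack",torack(P)*1000,e)
print(torack(p)*1000)
E
```

```text
tool [-15.4927 -43.0763 173.3102] rack [-42.5745 -75.502   90.    ] -75.5
tool [ 15.1835 -43.089  173.2811] rack [-42.5867 -44.8259  90.    ] -44.5
tool [ 41.745  -43.1544 173.2558] rack [-42.6516 -18.2644  90.    ] -18
tool [ 77.5292 -43.3231 173.2217] rack [-42.8197  17.5198  90.    ] 18
[  0.2742 -59.8458 263.3519]
```

```bash
python3 -m pendant '[[0.4,0,12,0,0,0,5],[0.4,0,24,0,0,0,5],[0.4,0,34,0,0,0,5],[0.4,0,42,0,0,0,5],[0.4,0,48,0,0,0,5],[0.4,0,54,0,0,0,5],[0.4,0,60,0,0,0,5],[0.4,0,60,0,0,0,5]]' 15; python3 - <<'E'
from h import *
did([.4,0,60,0,0,0]); s=robot.sense(); print(s["contact_force"],s["ft_torque"])
E
```

```text
t: 7.75
eef_pos: [0.5846, -0.2879, 0.2018]
tool_rot: [0.676, 0.737, -0.0, -0.0]
contact_force: [1.0, -0.5, -0.8]
grip_width: 0.0101
cmd [ 0.5847 -0.2879  0.2023] meas [ 0.5846 -0.2879  0.2018] dpos mm [-0.1212 -0.0083 -0.4488] drot [0.0005 0.0004 0.0001]
[ 0.9998 -0.4852 -0.8049] [ 0.0221 -0.0233 -0.0216]
```

```bash
python3 -m pendant '[[0,0,8,0,0,0,5],[0,0,15,0,0,0,5],[0,0,20,0,0,0,5],[0,0,22,0,0,0,5],[0,0,22,0,0,0,5],[0,0,22,0,0,0,5],[0,0,22,0,0,0,14],[0,0,22,0,0,0,30]]'; python3 - <<'E'
from h import *
did([0,0,22,0,0,0]); s=robot.sense(); print(s["contact_force"],s["ft_torque"],s["grip_width"])
go(rk(0,-.0595,.30)); go((.575,.3035,.32),toolR(.137));go((.575,.3035,.25),toolR(.137))
E
```

```text
t: 8.75
eef_pos: [0.5848, -0.288, 0.1802]
tool_rot: [0.676, 0.737, 0.0, 0.0]
contact_force: [0.7, -0.6, -0.3]
grip_width: 0.0196
cmd [ 0.5847 -0.2879  0.1803] meas [ 0.5848 -0.288   0.1802] dpos mm [ 0.067  -0.0687 -0.0731] drot [-0.0002 -0.0001  0.    ]
[ 0.7336 -0.5581 -0.2789] [ 0.0368 -0.0198 -0.0329] 0.019566635980208927
row [  -0.2   -0.  -119.7] [0. 0. 0.]
row [ 590.1   41.2 -139.8] [-0.      0.     -0.0507]
row [590.1  41.2 -69.8] [-0.      0.     -0.0507]
```

```bash
python3 -m pendant '[[0,0,-5,0,0,0,40],[0,0,-60,0,0,0,40],[0,0,-120,0,0,0,40],[60,4,-140,0,0,0,45],[120,8,-140,0,0,-0.01,45],[180,12,-140,0,0,-0.02,45],[240,16,-140,0,0,-0.03,45],[300,20,-140,0,0,-0.04,45]]'; python3 - <<'E'
from h import *
did([300,20,-140,0,0,-.04]);
s=cam("scene","s7"); crop(s,120,150,270,290,4,"s7c"); t=cam("top","t7");crop(t,270,160,410,260,5,"t7c")
go((.575,.3035,.25),toolR(.137))
E
```

```text
t: 9.75
eef_pos: [0.5786, 0.0145, 0.3208]
tool_rot: [0.661, 0.75, 0.0, 0.0]
contact_force: [-0.5, -0.5, -0.6]
grip_width: 0.0449
cmd [0.5788 0.0127 0.3203] meas [0.5786 0.0145 0.3208] dpos mm [-0.2412  1.7913  0.5375] drot [-0.0008 -0.0001 -0.0001]
row [289.   32.8  70.2] [-0.      0.     -0.0107]
```

View pics/s7c.png

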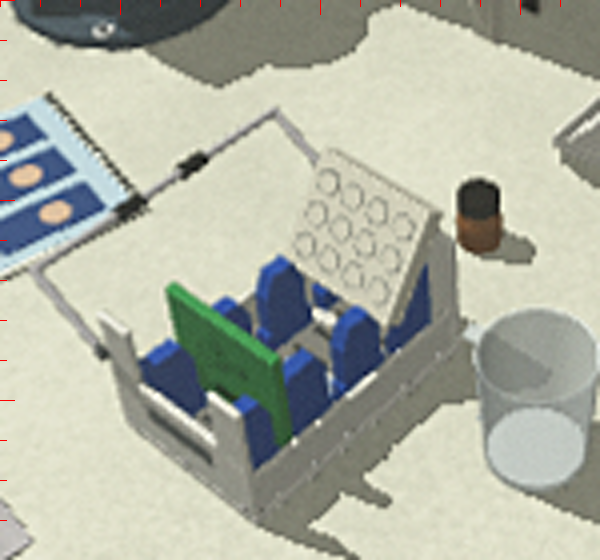

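```bash
python3 -m pendant '[[60,7,0,0,0,-0.011,45],[120,14,0,0,0,-0.011,45],[180,21,0,0,0,-0.011,45],[240,28,0,0,0,-0.011,45],[289,33,10,0,0,-0.011,45],[289,33,50,0,0,-0.011,45],[289,33,80,0,0,-0.011,45],[289,33,80,0,0,-0.011,45]]'; python3 - <<'E'
from h import *
did([289,33,80,0,0,-.011]);
d=cam("wrist","w8"); crop(d,130,60,400,270,2.9,"w8c"); im=d["frame"].astype(int)
for v in (160,190,215): print(v,im[v,240:282].mean(1).astype(int).tolist())
E
```

```text
t: 10.85
eef_pos: [0.5748, 0.3027, 0.2384]
tool_rot: [0.657, 0.754, -0.002, -0.001]
contact_force: [-0.2, -0.5, 1.0]
grip_width: 0.0452
cmd [0.5752 0.3035 0.2402] meas [0.5748 0.3027 0.2384] dpos mm [-0.3903 -0.7785 -1.7998] drot [ 0.0037 -0.0011  0.0004]
160 [203, 201, 196, 167, 124, 101, 95, 89, 85, 95, 112, 118, 105, 80, 62, 59, 60, 59, 60, 60, 60, 61, 59, 60, 60, 59, 60, 57, 61, 61, 58, 70, 100, 118, 120, 111, 91, 83, 89, 94, 94, 97]
190 [121, 122, 121, 122, 121, 122, 121, 121, 121, 122, 121, 122, 113, 89, 64, 58, 60, 58, 58, 59, 59, 59, 60, 58, 59, 59, 59, 57, 58, 59, 59, 75, 102, 120, 122, 121, 120, 122, 122, 122, 121, 121]
215 [118, 118, 120, 119, 119, 114, 94, 77, 72, 69, 79, 102, 110, 89, 65, 57, 58, 57, 57, 57, 57, 58, 60, 58, 59, 58, 58, 57, 57, 58, 63, 82, 100, 97, 80, 72, 70, 75, 94, 112, 119, 120]
```

View pics/w8c.png

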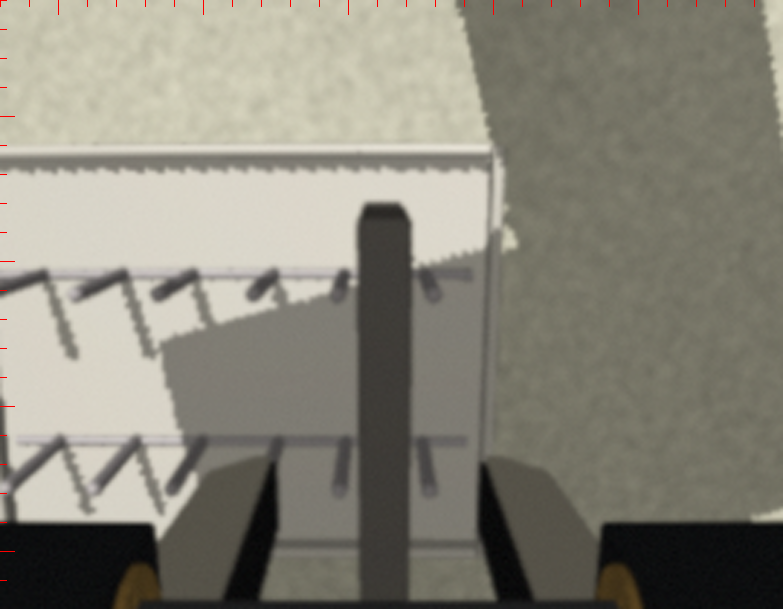

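```bash
python3 - <<'E'
from h import *
d=load("w8"); p,M=toolpose()
for u,v in [(262.3,136.3),(262.3,190),(262.1,215)]:
    P=onz(d,u,v,.106); print(P,(M.T@(P-p))*1000)
a=onz(d,253.1,190,.106);b=onz(d,271.5,190,.106);print(np.linalg.norm(a-b))
w2=load("w2"); print(tri([(d,262.3,136.3),(w2,310.5,136)]))
go((.575,.3035,.156),toolR(.137))
E
```

```text
[0.5186 0.2958 0.106 ] [  0.656  -57.1934 134.4352]
[0.5608 0.3017 0.106 ] [  0.7585 -14.5338 134.4004]
[0.582  0.3045 0.106 ] [  0.6476   6.8525 134.3831]
0.014827481608411677
(array([0.5191, 0.2959, 0.1016]), [array([ 0.  , -0.27]), array([-0.01,  0.19])])
row [-0.  -0.2 84.2] [-0.      0.      0.0003]
```

```bash
python3 -m pendant '[[1,0.5,40,0,0,0,45],[1,0.5,75,0,0,0,45],[1,0.5,84,0,0,0,45],[1,0.5,84,0,0,0,40],[1,0.5,84,0,0,0,12],[1,0.5,84,0,0,0,10],[1,0.5,84,0,0,0,10],[1,0.5,84,0,0,0,10]]' 20; python3 - <<'E'
from h import *
did([1,.5,84,0,0,0]); s=robot.sense(); print(s["contact_force"],s["grip_width"])
go((.576,.304,.30)); go(rk(0,0.0005,.36),toolR(RY))
E
```

```text
t: 11.9
eef_pos: [0.5758, 0.3046, 0.1569]
tool_rot: [0.657, 0.754, 0.0, 0.0]
contact_force: [-0.1, -0.5, 6.1]
grip_width: 0.0147
cmd [0.5755 0.3046 0.1562] meas [0.5758 0.3046 0.1569] dpos mm [0.2423 0.0441 0.7042] drot [-0.0009  0.0002 -0.    ]
[-0.0844 -0.4524  6.1062] 0.014680144868553837
row [  -0.6    0.4 -143.8] [0. 0. 0.]
row [-528.5  -68.9 -203.7] [-0.     0.     0.051]
```

```bash
python3 -m pendant '[[0,0,-30,0,0,0,10],[0,0,-90,0,0,0,10],[0,0,-150,0,0,0,10],[-40,-5,-195,0,0,0.005,10],[-100,-13,-204,0,0,0.01,10],[-160,-21,-204,0,0,0.02,10],[-220,-29,-204,0,0,0.03,10],[-280,-37,-204,0,0,0.04,10]]' 20; python3 - <<'E'
from h import *
did([-280,-37,-204,0,0,0.04]); 
go(rk(0,0.0005,.36),toolR(RY)); go(rk(0,.0005,.262),toolR(RY))
E
```

```text
t: 12.9
eef_pos: [0.5768, 0.0202, 0.3601]
tool_rot: [0.672, 0.741, -0.0, -0.0]
contact_force: [0.4, -0.2, -1.6]
grip_width: 0.0147
cmd [0.5772 0.0222 0.3603] meas [0.5768 0.0202 0.3601] dpos mm [-0.4164 -1.9417 -0.1602] drot [0.0003 0.0001 0.0002]
row [-249.6  -22.     0.3] [-0.     0.     0.011]
row [-249.6  -22.    98.3] [-0.     0.     0.011]
```

```bash
python3 -m pendant '[[-60,-5,0,0,0,0.011,10],[-120,-10,0,0,0,0.011,10],[-180,-16,0,0,0,0.011,10],[-235,-21,0,0,0,0.011,10],[-249.5,-22,30,0,0,0.011,10],[-249.5,-22,75,0,0,0.011,10],[-249.5,-22,98,0,0,0.011,10],[-249.5,-22,98,0,0,0.011,10]]'; python3 - <<'E'
from h import *
did([-249.5,-22,98,0,0,.011])
d=cam("wrist","w9"); crop(d,130,0,400,250,2.9,"w9c"); im=d["frame"].astype(int)
print(toolpose()[0])
print(im[147,160:310,2].tolist())
E
```

```text
t: 13.9
eef_pos: [0.5788, -0.2281, 0.2604]
tool_rot: [0.676, 0.737, -0.001, -0.002]
contact_force: [0.6, 0.5, -0.7]
grip_width: 0.0148
cmd [ 0.5795 -0.2283  0.2623] meas [ 0.5788 -0.2281  0.2604] dpos mm [-0.6688  0.203  -1.8181] drot [0.0033 0.002  0.0001]
[ 0.5795 -0.2283  0.2621]
[154, 154, 155, 155, 155, 154, 154, 154, 155, 156, 155, 155, 155, 156, 153, 146, 107, 71, 63, 63, 62, 63, 63, 65, 64, 66, 61, 53, 42, 26, 20, 21, 17, 22, 20, 19, 19, 17, 23, 21, 21, 20, 19, 21, 26, 49, 76, 97, 103, 106, 117, 137, 151, 155, 154, 156, 154, 155, 155, 156, 154, 155, 154, 156, 155, 155, 155, 154, 156, 155, 156, 154, 155, 155, 156, 155, 155, 156, 153, 138, 109, 86, 79, 76, 71, 75, 85, 94, 96, 97, 96, 95, 98, 96, 94, 97, 97, 97, 96, 96, 95, 96, 97, 96, 96, 95, 95, 96, 95, 95, 96, 96, 94, 86, 79, 82, 96, 103, 111, 136, 153, 156, 154, 156, 156, 155, 154, 155, 154, 156, 154, 155, 156, 154, 155, 155, 156, 155, 155, 156, 154, 149, 128, 96, 80, 79, 79, 88, 119, 138]
```

View pics/w9c.png

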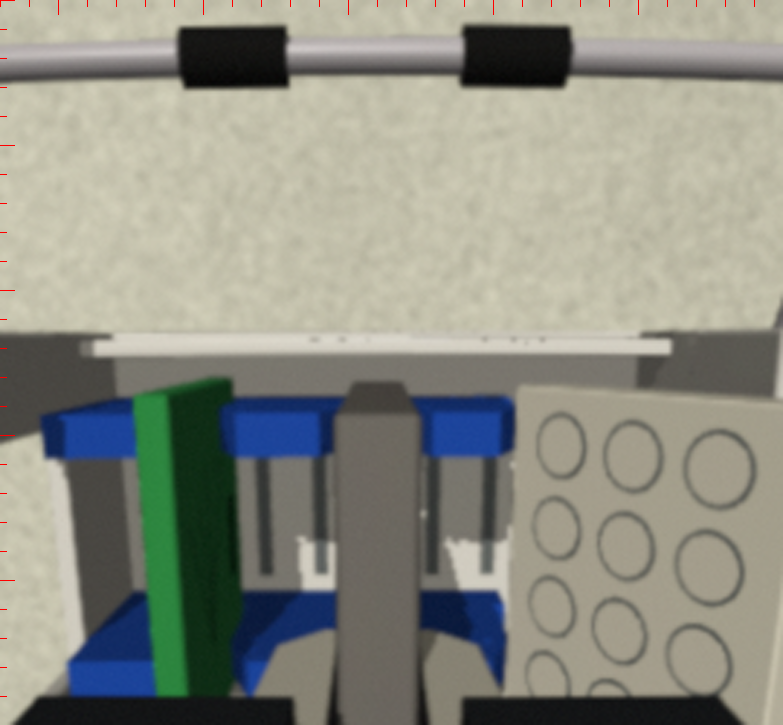

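```bash
cat >> h.py <<'E'
def tcp_of(d):
    c=np.load("camtool.npz"); M=d["R"]@c["C"].T; return d["eye"]-M@c["o"],M
E
python3 - <<'E'
from h import *
for nm,obs in [("w6",[(244.3,147,-75.5),(277.5,147,-44.5)]),("w9",[(240.1,147,-18),(279.1,147,18),(302.3,147,39.5)])]:
    d=load(nm); p,M=tcp_of(d); print(nm,p)
    for u,v,e in obs:
        P=onz(d,u,v,.09); print("tool",(M.T@(P-p))*1000,"rack",torack(P)*1000,e)
E
```

```text
w6 [ 0.585  -0.289   0.2639]
tool [-14.8932 -43.0749 173.8425] rack [-42.5745 -75.502   90.    ] -75.5
tool [ 15.7829 -43.0859 173.7963] rack [-42.5867 -44.8259  90.    ] -44.5
w9 [ 0.5787 -0.2285  0.2605]
tool [-18.5392 -43.439  170.5879] rack [-44.9755 -17.7158  90.    ] -18
tool [ 17.0464 -43.4352 170.656 ] rack [-44.9672  17.8699  90.    ] 18
tool [ 38.26   -43.4765 170.6968] rack [-45.0059  39.0835  90.    ] 39.5
```

```bash
python3 -m pendant '[[0,0,12,0,0,0,10],[0,0,24,0,0,0,10],[0,0,34,0,0,0,10],[0,0,42,0,0,0,10],[0,0,48,0,0,0,10],[0,0,54,0,0,0,10],[0,0,60,0,0,0,10],[0,0,60,0,0,0,10]]' 15; python3 - <<'E'
from h import *
did([0,0,60,0,0,0]); s=robot.sense(); print(s["contact_force"],s["ft_torque"])
E
```

```text
t: 14.95
eef_pos: [0.5794, -0.2283, 0.2018]
tool_rot: [0.676, 0.737, -0.0, -0.0]
contact_force: [-1.1, -0.7, -1.4]
grip_width: 0.0151
cmd [ 0.5795 -0.2283  0.2023] meas [ 0.5794 -0.2283  0.2018] dpos mm [-0.1263  0.0046 -0.4584] drot [0.0006 0.0004 0.0001]
[-1.1149 -0.7355 -1.4251] [ 0.1008 -0.0124  0.0706]
```

```bash
python3 -m pendant '[[0,0,8,0,0,0,10],[0,0,15,0,0,0,10],[0,0,20,0,0,0,10],[0,0,22,0,0,0,10],[0,0,22,0,0,0,10],[0,0,22,0,0,0,10],[0,0,22,0,0,0,20],[0,0,22,0,0,0,34]]'; python3 - <<'E'
from h import *
did([0,0,22,0,0,0]); s=robot.sense(); print(s["contact_force"],s["ft_torque"],s["grip_width"])
go(rk(0,0,.33)); go(rk(.03,.05,.40))
E
```

```text
t: 15.95
eef_pos: [0.5796, -0.2284, 0.1802]
tool_rot: [0.676, 0.737, 0.0, 0.0]
contact_force: [1.2, 0.3, -0.1]
grip_width: 0.0256
cmd [ 0.5795 -0.2283  0.1803] meas [ 0.5796 -0.2284  0.1802] dpos mm [ 0.1073 -0.094  -0.0235] drot [-0.0003 -0.0001  0.    ]
[ 1.2408  0.3433 -0.1079] [ 0.075   0.0271 -0.0369] 0.025595828038955708
row [  -0.6    0.  -149.7] [0. 0. 0.]
row [  49.4   30.  -219.7] [0. 0. 0.]
```

```bash
python3 -m pendant '[[0,0,-5,0,0,0,34],[0,0,-60,0,0,0,34],[0,0,-120,0,0,0,93],[40,25,-165,0,0,0,93],[80,50,-200,0,0,0,93],[90,50,-200,0,0,0,93],[90,50,-200,0,0,0,93],[90,50,-200,0,0,0,93]]'; python3 - <<'E'
from h import *
did([90,50,-200,0,0,0])
d=cam("wrist","w10"); print(tcp_of(d)[0]);crop(d,130,0,400,250,2.9,"w10c"); s=cam("scene","s10"); crop(s,120,150,270,290,5,"s10c"); t=cam("top","t10")
E
```

```text
t: 16.95
eef_pos: [0.621, -0.1354, 0.379]
tool_rot: [0.676, 0.737, -0.001, -0.001]
contact_force: [0.1, 0.1, 0.0]
grip_width: 0.0891
cmd [ 0.6216 -0.1343  0.3803] meas [ 0.621  -0.1354  0.379 ] dpos mm [-0.5825 -1.053  -1.2492] drot [0.002  0.0006 0.001 ]
[ 0.6208 -0.1358  0.379 ]
```

View pics/w10c.png

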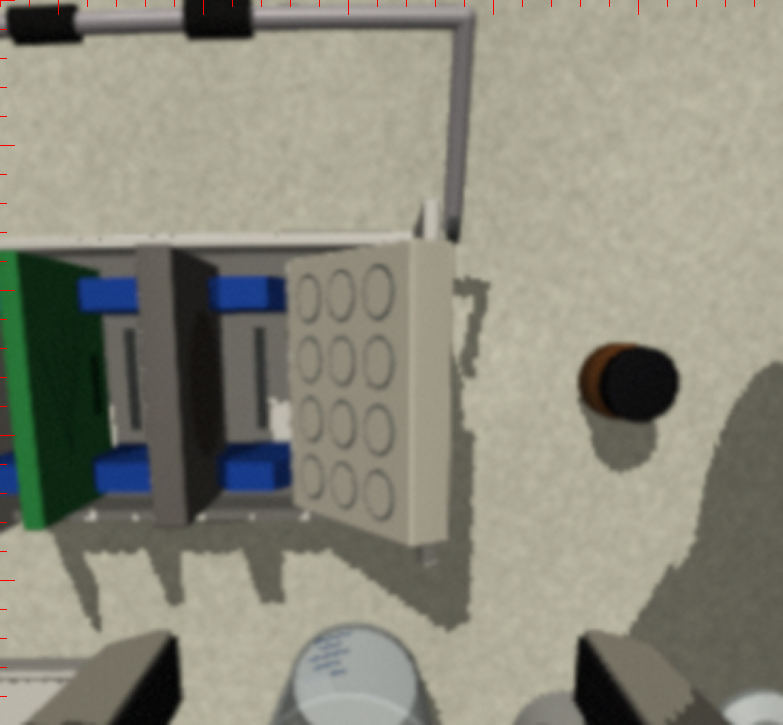

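View pics/s10c.png

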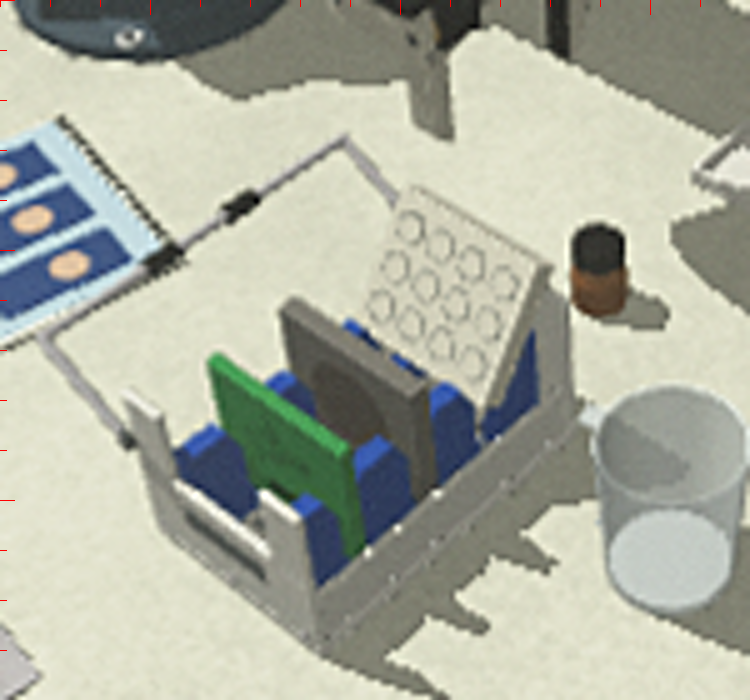

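```bash
python3 - <<'E'
from h import *
A=load("w5");B=load("w10");S=load("s10");c5=lambda u,v:(A,130+(u+.5)/2.9-.5,(v+.5)/2.9-.5);c10=lambda u,v:(B,130+(u+.5)/2.9-.5,(v+.5)/2.9-.5);cs=lambda u,v:(S,120+(u+.5)/5-.5,150+(v+.5)/5-.5)
# rebuild npz eye check
for n,o in [("ridge -x",[c5(577,250),c10(413,240),cs(412,187)]),("ridge +x",[c5(556,571),c10(410,544),cs(545,268)]),
 ("outer -x",[c5(610,250),c10(455,242)]),("outer +x",[c5(591,563),c10(447,541)]),
 ("bot -x",[c5(405,267),c10(287,263)]),("bot +x",[c5(408,526),c10(295,503),cs(482,408)]),
 ("outer +x c",[c10(447,541),cs(551,266)])]:
    p,r=tri(o); print(n,torack(p)*1000,*r)
im=B["frame"].astype(int)
for v in (90,130,170): print(v,im[v,222:292].mean(1).astype(int).tolist())
E
```

```text
ridge -x [-55.6027 103.5239 153.797 ] [-0.72 -1.02] [-1.68 -1.21] [ 1.06 -0.11]
ridge +x [ 59.084  103.3722 152.5693] [-0.86 -0.42] [-1.44 -1.16] [ 0.97 -0.37]
outer -x [-58.1351 118.4883 138.0707] [ 0.03 -0.22] [-0.02  0.21]
outer +x [ 57.3727 116.9725 147.2782] [ 0.07 -0.39] [-0.06  0.37]
bot -x [-56.9148  46.4123  68.38  ] [ 0.02 -0.38] [-0.    0.36]
bot +x [58.2245 48.0848 74.2999] [0.66 1.16] [-0.18 -0.85] [-0.23  0.11]
outer +x c [ 57.5041 116.147  146.0053] [0.73 0.53] [-0.33  0.12]
90 [105, 104, 104, 104, 103, 106, 115, 127, 131, 133, 137, 138, 137, 136, 136, 135, 135, 135, 135, 135, 136, 135, 135, 135, 135, 135, 134, 135, 136, 137, 136, 136, 136, 135, 136, 134, 131, 126, 125, 127, 130, 132, 135, 136, 136, 136, 137, 135, 141, 154, 159, 156, 153, 152, 151, 149, 149, 149, 149, 148, 149, 149, 149, 150, 151, 162, 169, 166, 163, 162]
130 [89, 101, 105, 104, 104, 103, 108, 122, 133, 136, 134, 130, 120, 115, 119, 116, 109, 114, 127, 133, 136, 130, 122, 121, 126, 131, 130, 119, 103, 110, 128, 134, 135, 131, 123, 123, 132, 135, 134, 134, 128, 112, 106, 122, 133, 136, 136, 137, 142, 157, 160, 155, 150, 150, 151, 150, 150, 149, 149, 148, 149, 147, 139, 114, 99, 100, 110, 139, 144, 138]
170 [87, 86, 86, 88, 87, 89, 89, 90, 97, 117, 132, 135, 132, 129, 122, 119, 112, 102, 104, 121, 132, 134, 125, 125, 132, 134, 136, 136, 132, 121, 112, 124, 130, 127, 129, 134, 138, 137, 136, 135, 135, 131, 118, 115, 128, 135, 137, 137, 143, 156, 158, 152, 148, 149, 149, 148, 148, 148, 147, 147, 146, 140, 123, 101, 91, 90, 90, 92, 93, 96]
```

```bash
python3 - <<'E'
from h import *
print(robot.sense()["qvel"]);sync()
Mt=toolR(RY,-.59); print(Mt[:,2],Mt[:,0])
go(rk(0,.1825,.2535),Mt); print(np.array(robot.sense()["joint_positions"]))
E
```

```text
[ 0.0029 -0.0037 -0.005   0.0012  0.0002  0.0025]
sync [ 0.6213 -0.1353  0.3795] [ 0.6764  0.7365 -0.0003 -0.0005]
[ 0.048  -0.5543 -0.8309] [-0.0716  0.8278 -0.5564]
row [ 92.8 -49.5 126.1] [-0.0015 -0.5903 -0.0009]
[-0.2877  0.4514  1.3131 -0.0001  1.3783 -1.9434]
```

```bash
python3 -m pendant '[[20,-10,0,0,-0.1,0,50],[50,-25,20,0,-0.25,0,50],[80,-40,60,0,-0.4,0,50],[93,-49.5,100,0,-0.52,0,50],[93,-49.5,126,0,-0.59,0,50],[93,-49.5,126,0,-0.59,0,50],[93,-49.5,126,0,-0.59,0,50],[93,-49.5,126,0,-0.59,0,50]]'; python3 - <<'E'
from h import *
did([93,-49.5,126,0,-.59,0])
d=cam("wrist","w11"); did([0]*6); print(robot.sense()["joint_positions"]); s=cam("scene","s11"); crop(s,120,110,300,290,4,"s11c"); crop(d,130,0,400,250,2.9,"w11c")
E
```

```text
t: 18.1
eef_pos: [0.5648, -0.0466, 0.2557]
tool_rot: [0.647, 0.705, -0.196, 0.215]
contact_force: [-0.0, -0.5, 0.4]
grip_width: 0.05
cmd [ 0.5639 -0.0468  0.2536] meas [ 0.5648 -0.0466  0.2557] dpos mm [0.8735 0.2211 2.0297] drot [-0.0029  0.0004  0.0018]
cmd [ 0.5639 -0.0468  0.2536] meas [ 0.5647 -0.0465  0.2555] dpos mm [0.7701 0.298  1.8427] drot [-0.0027  0.0002  0.0016]
[ 0.0253  0.4607  1.7046 -0.6923  1.0535 -1.2536]
```

View pics/w11c.png

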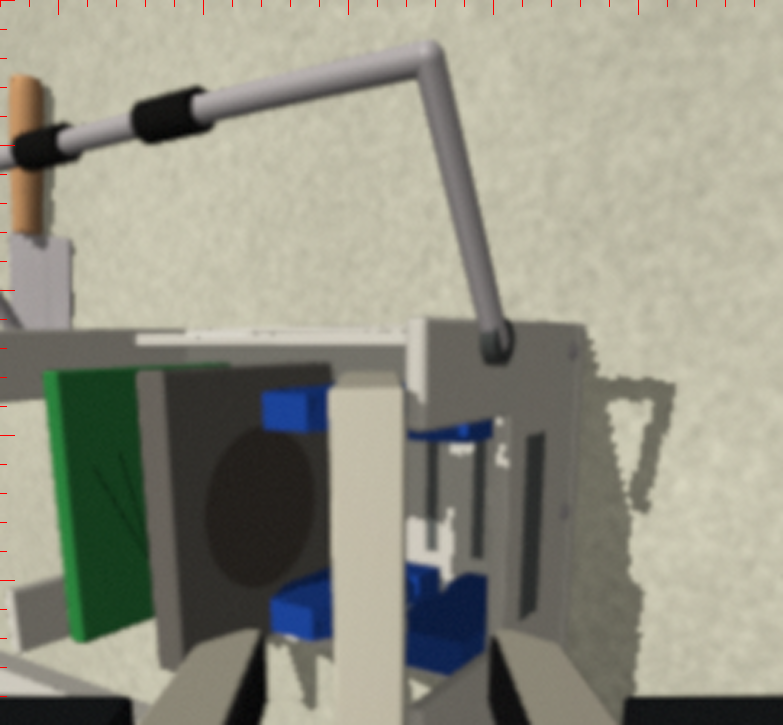

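View pics/s11c.png

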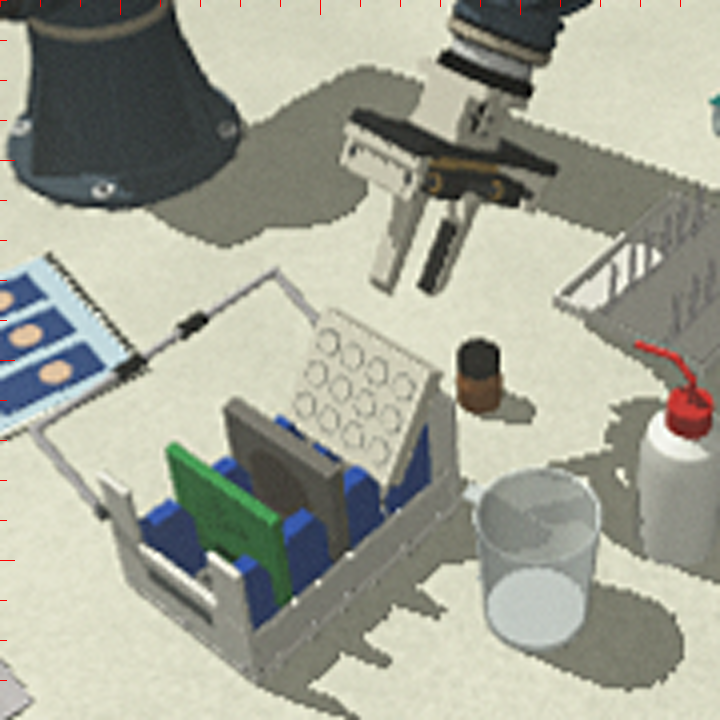

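```bash
python3 - <<'E'
from h import *
d=load("w11"); im=d["frame"].astype(int)
for v in (150,185,215): print(v,im[v,236:280].mean(1).astype(int).tolist())
print(im[120:145,256].mean(1).astype(int).tolist())
p,M=toolpose(); 
def ontool(u,v,zt):
    w=M.T@ray(d,u,v); o=M.T@(d["eye"]-p); return (o+w*(zt-o[2])/w[2])*1000
for zt in (.1273,.135): print(ontool(256,133,zt), ontool(256,185,zt),ontool(256,215,zt))
E
```

```text
150 [48, 45, 45, 45, 47, 47, 66, 119, 164, 182, 185, 187, 184, 184, 184, 185, 185, 183, 184, 184, 183, 183, 183, 183, 182, 184, 184, 183, 181, 183, 182, 178, 154, 114, 79, 58, 52, 51, 50, 49, 48, 46, 44, 42]
185 [40, 45, 47, 47, 47, 45, 46, 85, 152, 184, 185, 184, 183, 184, 183, 183, 183, 183, 183, 183, 183, 182, 181, 183, 181, 180, 182, 181, 182, 181, 181, 176, 152, 139, 171, 194, 199, 199, 199, 194, 170, 126, 100, 101]
215 [79, 70, 56, 45, 47, 50, 50, 61, 98, 152, 179, 183, 183, 183, 183, 182, 182, 181, 182, 182, 181, 182, 181, 182, 181, 181, 180, 181, 180, 180, 180, 173, 144, 104, 65, 41, 33, 32, 33, 35, 35, 32, 33, 34]
[111, 111, 110, 110, 110, 109, 111, 117, 125, 135, 136, 137, 140, 152, 173, 185, 184, 183, 183, 183, 185, 184, 184, 184, 182]
[ -3.2674 -58.6213 127.3   ] [ -3.4396 -18.583  127.3   ] [ -3.5529   6.3848 127.3   ]
[ -3.3824 -58.1554 135.    ] [ -3.561  -16.6363 135.    ] [ -3.6786   9.255  135.    ]
```

```bash
python3 -m pendant '[[-2.7,0,20,0,0,0,50],[-2.7,0,45,0,0,0,50],[-2.7,0,65,0,0,0,50],[-2.7,0,80,0,0,0,50],[-2.7,0,80,0,0,0,40],[-2.7,0,80,0,0,0,25],[-2.7,0,80,0,0,0,15],[-2.7,0,80,0,0,0,15]]' 30; python3 - <<'E'
from h import *
did([-2.7,0,80,0,0,0]); d=cam("wrist","w12"); s=cam("scene","s12"); did([0]*6); print(robot.sense()["contact_force"],robot.sense()["ft_torque"],robot.sense()["grip_width"]); crop(s,120,110,300,290,4,"s12c"); crop(d,130,0,400,250,2.9,"w12c")
E
```

```text
t: 19.2
eef_pos: [0.5686, -0.0927, 0.1902]
tool_rot: [0.647, 0.705, -0.197, 0.215]
contact_force: [-0.8, -3.5, 4.9]
grip_width: 0.02
cmd [ 0.5678 -0.0934  0.1886] meas [ 0.5686 -0.0927  0.1902] dpos mm [0.829  0.6685 1.5684] drot [-0.0025 -0.0016 -0.0002]
cmd [ 0.5678 -0.0934  0.1886] meas [ 0.5686 -0.0928  0.1902] dpos mm [0.8427 0.6601 1.5607] drot [-0.0026 -0.0014  0.    ]
[ 0.2846 -1.7329  6.0381] [-0.5426  0.1867 -0.0342] 0.02029886595256858
```

View pics/w12c.png

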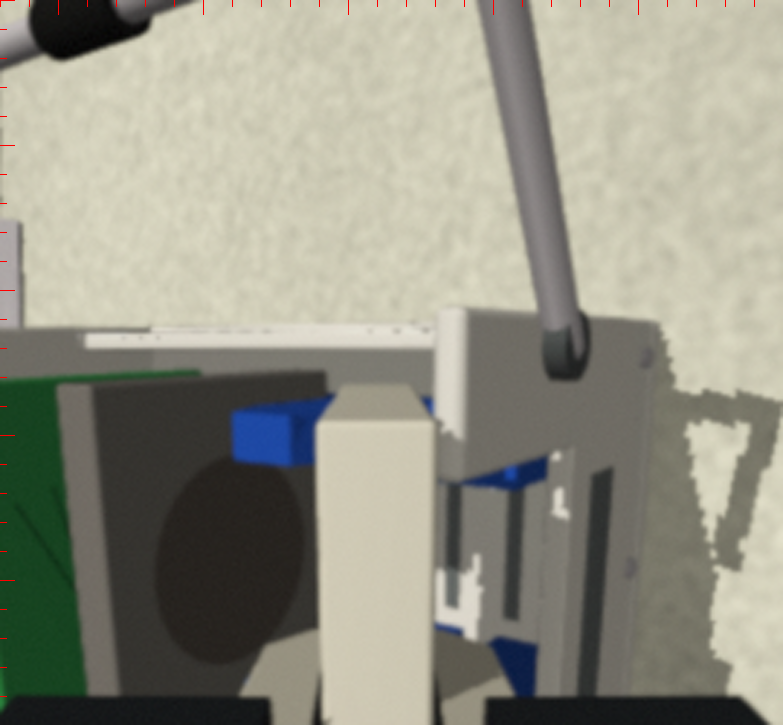

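View pics/s12c.png

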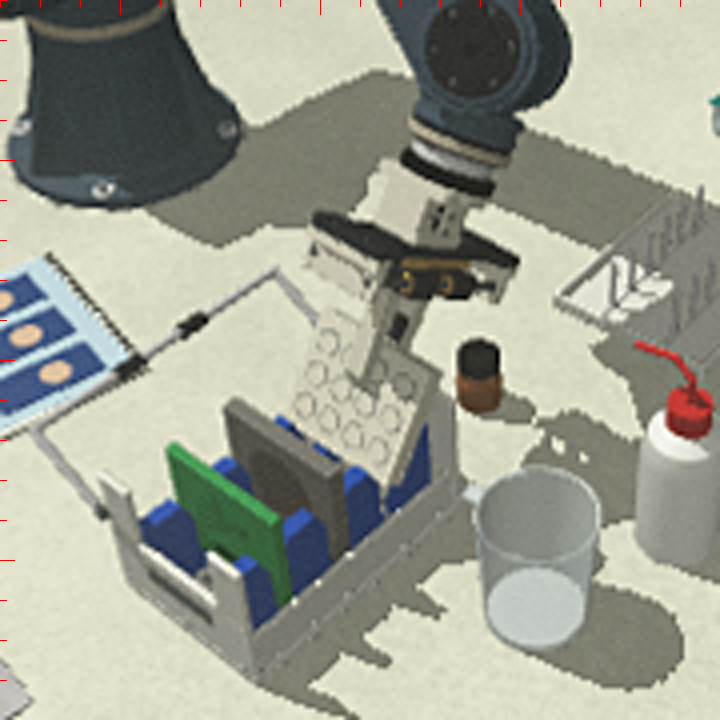

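```bash
python3 - <<'E'
from h import *
p,M=getcmd(); p=p+np.array([.0003,.001,.0008]); np.savez("cmd.npz",p=p,M=M); did([0]*6)
print(torack(p)*1000)
d=load("w12"); 
q,N=tcp_of(d); 
for v in (144.5,145.5): 
    w=N.T@ray(d,259,v); o=N.T@(d["eye"]-q); print([(o+w*(z-o[2])/w[2])*1000 for z in (.048,.050,.052)])
go(p+[0,0,.035],M); go(p+[0,0,.065],M); 
go(rk(0,.085,.262),toolR(RY,-.3));go(rk(0,.0605,.262),toolR(RY))
E
```

```text
cmd [ 0.5681 -0.0924  0.1894] meas [ 0.5686 -0.0928  0.1902] dpos mm [ 0.5427 -0.3399  0.7607] drot [-0.0026 -0.0014  0.    ]
[  0.3004 136.9698 189.4459]
[array([ -0.7571, -58.1552,  48.    ]), array([ -0.7659, -57.952 ,  50.    ]), array([ -0.7746, -57.7487,  52.    ])]
[array([ -0.7575, -57.6911,  48.    ]), array([ -0.7662, -57.4806,  50.    ]), array([ -0.775 , -57.2702,  52.    ])]
row [-19.5  -0.  -29.1] [0. 0. 0.]
row [-36.1  -0.1 -54. ] [0. 0. 0.]
row [-83.5  -0.3 -31.4] [-0.0016  0.2897 -0.0007]
row [-103.9   -0.3  -17.8] [-0.0015  0.5897 -0.0009]
```

```bash
python3 -m pendant '[[-7,0,-10,0,0,0,15],[-20,0,-29,0,0,0,15],[-36,0,-54,0,0,0,15],[-55,0,-50,0,0.15,0,15],[-74,0,-47.5,0,0.29,0,15],[-90,-0.2,-34.4,0,0.44,0,15],[-104,-0.3,-17.8,-0.0015,0.59,-0.001,15],[-104,-0.3,-17.8,-0.0015,0.59,-0.001,15]]' 30; python3 - <<'E'
from h import *
did([-104,-.3,-17.8,-.0015,.59,-.001]); d=cam("wrist","w13"); s=cam("scene","s13"); d=cam("wrist","w13"); did([0]*6); print(robot.sense()["grip_width"]); crop(s,120,110,300,290,4,"s13c"); crop(d,130,0,400,250,2.9,"w13c")
im=d["frame"].astype(int); print(im[147,170:310,2].tolist()); print(tcp_of(d)[0])
E
```

```text
t: 20.3
eef_pos: [0.5741, -0.1706, 0.2615]
tool_rot: [0.676, 0.737, 0.001, -0.0]
contact_force: [-0.9, 0.2, -5.4]
grip_width: 0.0196
cmd [ 0.5744 -0.1687  0.2621] meas [ 0.5741 -0.1706  0.2615] dpos mm [-0.2325 -1.9448 -0.5328] drot [-0.0005  0.0012  0.0014]
cmd [ 0.5744 -0.1687  0.2621] meas [ 0.5744 -0.168   0.2619] dpos mm [ 0.0073  0.6579 -0.154 ] drot [-0.0004 -0.0015 -0.0019]
0.019586132622176733
[161, 161, 161, 153, 123, 101, 98, 99, 101, 99, 99, 99, 99, 99, 99, 99, 101, 100, 101, 102, 99, 91, 72, 47, 35, 35, 32, 32, 32, 32, 32, 32, 34, 33, 31, 33, 31, 34, 38, 55, 77, 94, 105, 110, 122, 142, 158, 162, 162, 162, 162, 162, 162, 161, 162, 161, 163, 162, 163, 162, 163, 163, 160, 161, 162, 161, 161, 153, 135, 147, 175, 186, 191, 191, 191, 191, 192, 190, 191, 191, 191, 191, 192, 191, 192, 192, 192, 191, 192, 192, 191, 192, 191, 191, 192, 192, 191, 191, 191, 192, 191, 192, 191, 191, 190, 190, 190, 190, 183, 169, 142, 124, 125, 146, 160, 160, 161, 161, 163, 161, 163, 162, 161, 162, 162, 161, 161, 163, 162, 162, 161, 162, 162, 162, 162, 162, 162, 163, 162, 161]
[ 0.5741 -0.169   0.2618]
```

View pics/w13c.png

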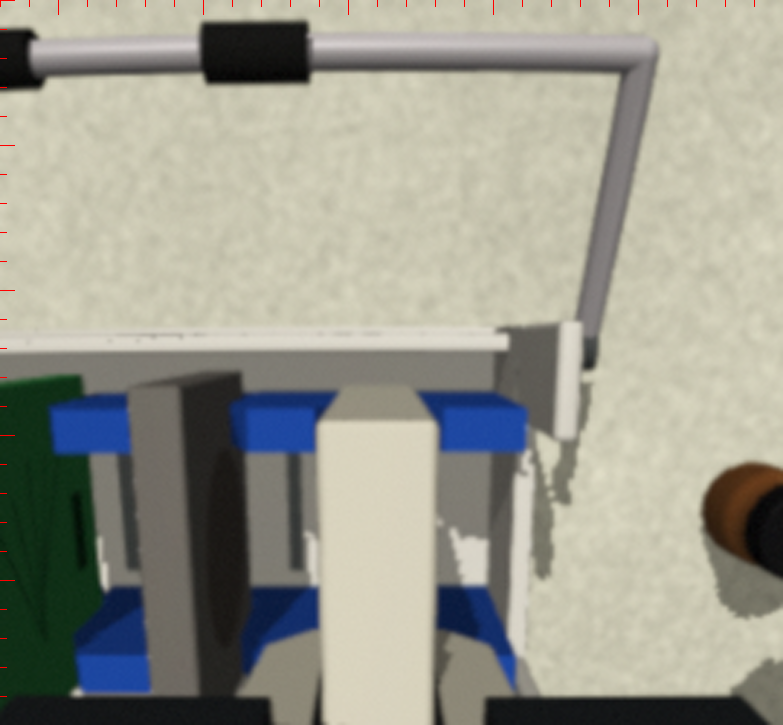

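View pics/s13c.png

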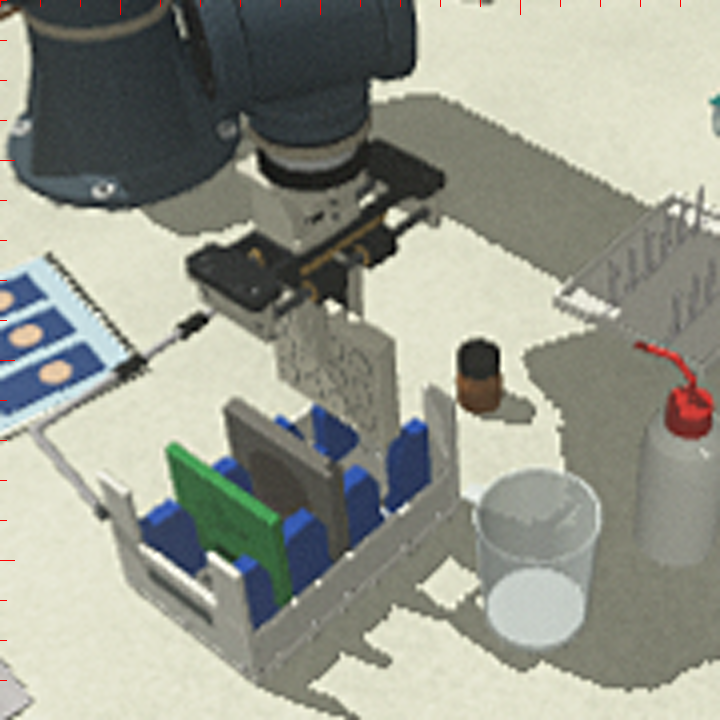

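```bash
python3 -m pendant '[[0,0,12,0,0,0,15],[0,0,24,0,0,0,15],[0,0,34,0,0,0,15],[0,0,42,0,0,0,15],[0,0,48,0,0,0,15],[0,0,54,0,0,0,15],[0,0,60,0,0,0,15],[0,0,60,0,0,0,15]]' 25; python3 - <<'E'
from h import *
did([0,0,60,0,0,0]); s=robot.sense(); print(s["contact_force"],s["ft_torque"])
E
```

```text
t: 21.45
eef_pos: [0.5745, -0.1688, 0.2015]
tool_rot: [0.676, 0.737, 0.0, 0.0]
contact_force: [-0.4, 0.0, -4.9]
grip_width: 0.02
cmd [ 0.5744 -0.1687  0.2021] meas [ 0.5745 -0.1688  0.2015] dpos mm [ 0.1161 -0.1423 -0.5717] drot [-0.0004 -0.     -0.0011]
[-0.4284  0.0143 -4.917 ] [0.0739 0.0146 0.0029]
```

```bash
python3 -m pendant '[[0,0,8,0,0,0,15],[0,0,14,0,0,0,15],[0,0,18,0,0,0,15],[0,0,20,0,0,0,15],[0,0,21,0,0,0,15],[0,0,21,0,0,0,15],[0,0,21,0,0,0,15],[0,0,21,0,0,0,15]]' 25; python3 - <<'E'
from h import *
did([0,0,21,0,0,0]); s=robot.sense(); print(s["contact_force"],s["ft_torque"])
E
```

```text
t: 22.45
eef_pos: [0.5747, -0.1689, 0.181]
tool_rot: [0.675, 0.737, 0.0, 0.0]
contact_force: [0.5, 0.1, -4.3]
grip_width: 0.0198
cmd [ 0.5744 -0.1687  0.1811] meas [ 0.5747 -0.1689  0.181 ] dpos mm [ 0.3401 -0.1967 -0.0275] drot [-0.0013 -0.0004 -0.0012]
[ 0.5403  0.0915 -4.2807] [ 0.1036 -0.0617  0.0133]
```

Still hanging free; lower in small steps until the ledge takes the weight.

```bash
python3 -m pendant '[[0,0,1,0,0,0,15],[0,0,1.5,0,0,0,15],[0,0,2,0,0,0,15],[0,0,2.5,0,0,0,15],[0,0,2.5,0,0,0,15],[0,0,2.5,0,0,0,15],[0,0,2.5,0,0,0,15],[0,0,2.5,0,0,0,15]]' 25; python3 - <<'E'
from h import *
did([0,0,2.5,0,0,0]); s=robot.sense(); print(s["contact_force"],s["ft_torque"])
d=cam("scene","s14"); crop(d,120,110,300,290,4,"s14c")
E
```

```text
t: 23.45
eef_pos: [0.5747, -0.1689, 0.1784]
tool_rot: [0.675, 0.737, 0.0, 0.0]
contact_force: [-0.6, -0.3, -4.4]
grip_width: 0.0199
cmd [ 0.5744 -0.1687  0.1786] meas [ 0.5747 -0.1689  0.1784] dpos mm [ 0.309  -0.1918 -0.1367] drot [-0.0011 -0.0003 -0.0012]
[-0.648  -0.2892 -4.4415] [0.0175 0.0182 0.0146]
```

View pics/s14c.png

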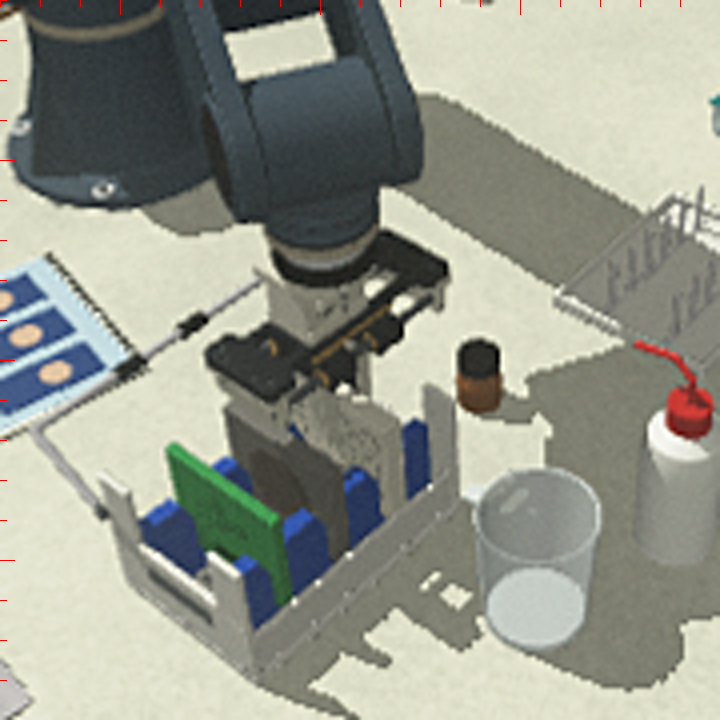

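```bash
python3 -m pendant '[[0,0,1,0,0,0,15],[0,0,1.5,0,0,0,15],[0,0,2,0,0,0,15],[0,0,2.5,0,0,0,15],[0,0,2.5,0,0,0,15],[0,0,2.5,0,0,0,15],[0,0,2.5,0,0,0,15],[0,0,2.5,0,0,0,15]]' 25; python3 - <<'E'
from h import *
did([0,0,2.5,0,0,0]); s=robot.sense(); print(s["contact_force"],s["ft_torque"])
go(rk(0,.06,.30)); go(rk(-.05,.03,.40)); go(rk(.04,.01,.40))
E
```

```text
t: 24.5
eef_pos: [0.5748, -0.1688, 0.1761]
tool_rot: [0.675, 0.737, 0.0, 0.0]
contact_force: [-0.5, 1.4, 1.0]
grip_width: 0.0199
cmd [ 0.5744 -0.1687  0.1761] meas [ 0.5748 -0.1688  0.1761] dpos mm [ 0.3867 -0.1829  0.0365] drot [-0.0013 -0.0004 -0.0012]
[-0.5287  1.4137  0.9973] [ 0.1726  0.3436 -0.0079]
row [  -0.4    0.  -123.9] [0. 0. 0.]
row [ -30.4  -50.  -223.9] [0. 0. 0.]
row [ -50.4   40.  -223.9] [0. 0. 0.]
```

```bash
python3 -m pendant '[[0,0,0,0,0,0,28],[0,0,0,0,0,0,38],[0,0,-30,0,0,0,38],[0,0,-90,0,0,0,38],[0,0,-145,0,0,0,38],[-25,20,-195,0,0,0,38],[-50,40,-224,0,0,0,38],[-50,40,-224,0,0,0,38]]'; python3 - <<'E'
from h import *
did([-50,40,-224,0,0,0]); d=cam("wrist","w15"); s=cam("scene","s15"); did([0]*6); crop(s,120,150,270,290,5,"s15c"); crop(d,130,0,400,250,2.9,"w15c")
E
```

```text
t: 25.5
eef_pos: [0.6195, -0.2164, 0.4017]
tool_rot: [0.676, 0.737, 0.001, 0.002]
contact_force: [0.0, -0.2, 0.4]
grip_width: 0.0376
cmd [ 0.6185 -0.2151  0.4001] meas [ 0.6195 -0.2164  0.4017] dpos mm [ 0.9947 -1.2549  1.6304] drot [-0.0045 -0.0023 -0.0002]
cmd [ 0.6185 -0.2151  0.4001] meas [ 0.6182 -0.2148  0.3988] dpos mm [-0.2907  0.2549 -1.2892] drot [ 0.0003  0.0006 -0.0011]
```

View pics/w15c.png

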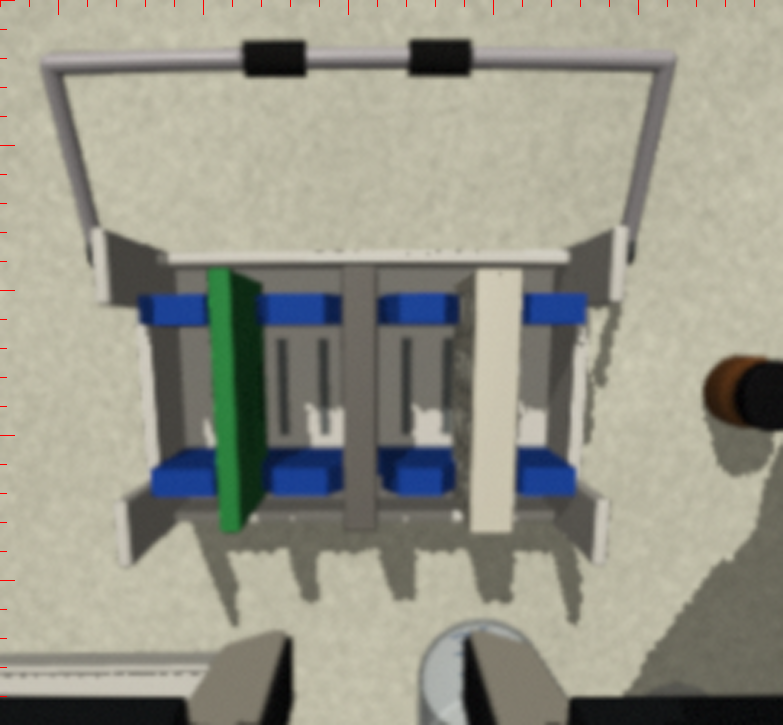

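View pics/s15c.png

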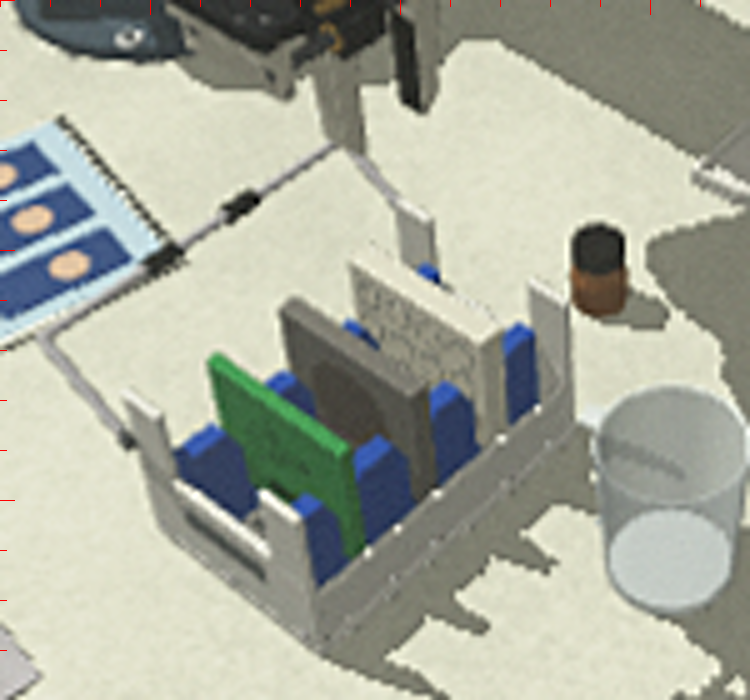

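```bash
python3 - <<'E'
from h import *
f=lambda u,v:(130+(u+.5)/2.9-.5,(v+.5)/2.9-.5)
B=load("w15")
for n,a,b in [("board",(220,268),(230,531)),("slab",(360,266),(360,530)),("tile",(498,269),(492,532))]:
    P,Q=onz(B,*f(*a),.13),onz(B,*f(*b),.13); print(n,np.linalg.norm(P-Q),torack((P+Q)/2)*1000, torack(Q)[1]-torack(P)[1])
g=lambda d,u,v:(d,)+f(u,v)
A=load("w9"); C=load("w10"); D=load("w5"); E6=load("w6")
# sleeves' centres & corners
S=load("s15"); cs=lambda u,v:(S,120+(u+.5)/5-.5,150+(v+.5)/5-.5)
print("sleeveL",[ (torack(q)*1000,r) for q,r in [tri([g(B,275,60),g(A,233.5,57),cs(160,257)])]])
print("sleeveR",[ (torack(q)*1000,r) for q,r in [tri([g(B,440,58.5),g(A,517,57),cs(240,207)])]])
print("cornerR",[ (torack(q)*1000,r) for q,r in [tri([g(B,672,59),g(C,470,14),cs(345,142)])]])
print("cornerL",[ (torack(q)*1000,r) for q,r in [tri([g(B,46,63),g(E6,109,50),cs(42,335)])]])
E
```

```text
board 0.11444397379871858 [ -0.5312 -59.5415 130.    ] -0.0009210604401148556
slab 0.11447081618324781 [ -1.0621  -0.2462 130.    ] -0.0005844810288136697
tile 0.11428663222924225 [ -0.1035  58.9538 130.    ] 0.0015183094559161822
sleeveL [(array([-134.4256,  -32.3149,  142.8709]), [array([0.16, 0.34]), array([-0.04, -0.32]), array([-0.07, -0.01])])]
sleeveR [(array([-135.4558,   32.0576,  139.7849]), [array([-0.28,  0.06]), array([ 0.49, -0.21]), array([0.01, 0.02])])]
cornerR [(array([-138.2696,  123.9903,  134.0931]), [array([ 0.58, -0.09]), array([-0.97, -0.76]), array([0.26, 0.11])])]
cornerL [(array([-134.3914, -121.4855,  144.4746]), [array([0.16, 0.05]), array([-1.43, -1.44]), array([0.35, 0.1 ])])]
```

```bash
python3 - <<'E'
from h import *
did([0]*6); Mt=toolR(RY-np.pi/2); print(rk(-.135,-.031,.33))
go(rk(-.135,-.031,.33),Mt); go(rk(-.135,-.031,.31),Mt)
E
```

```text
cmd [ 0.6185 -0.2151  0.4001] meas [ 0.6182 -0.2148  0.3988] dpos mm [-0.2907  0.2549 -1.2892] drot [ 0.0003  0.0006 -0.0011]
[ 0.4478 -0.2714  0.33  ]
row [ -41.4 -175.    70. ] [-0.0002 -0.0003  1.5709]
row [ -41.4 -175.    90. ] [-0.0002 -0.0003  1.5709]
```

```bash
python3 -m pendant '[[-6,-25,0,0,0,0.18,40],[-12,-50,0,0,0,0.36,40],[-18,-75,10,0,0,0.54,40],[-24,-100,20,0,0,0.72,40],[-30,-125,40,0,0,0.9,40],[-36,-150,55,0,0,1.08,40],[-41.4,-175,70,0,0,1.26,40],[-41.4,-175,70,0,0,1.44,40]]'; python3 - <<'E'
from h import *
did([-41.4,-175,70,0,0,1.44]);go(rk(-.135,-.031,.30),toolR(RY-np.pi/2))
E
```

```text
t: 26.6
eef_pos: [0.4457, -0.2707, 0.3276]
tool_rot: [0.994, 0.106, -0.001, -0.001]
contact_force: [-0.0, 0.0, 0.5]
grip_width: 0.0398
cmd [ 0.4478 -0.2714  0.33  ] meas [ 0.4457 -0.2707  0.3276] dpos mm [-2.0578  0.6814 -2.4781] drot [ 0.0028 -0.0019  0.0055]
row [ 0.  0. 30.] [-0.0003 -0.      0.1309]
```

```bash
python3 -m pendant '[[0,0,10,0,0,0.07,40],[0,0,20,0,0,0.131,40],[0,0,30,0,0,0.131,40],[0,0,30,0,0,0.131,40],[0,0,30,0,0,0.131,40],[0,0,30,0,0,0.131,40],[0,0,30,0,0,0.131,40],[0,0,30,0,0,0.131,40]]'; python3 - <<'E'
from h import *
did([0,0,30,0,0,.131]); d=cam("wrist","w16"); s=cam("scene","s16"); crop(s,100,110,280,290,4,"s16c"); crop(d,130,0,400,250,2.9,"w16c")
print(tcp_of(d)[0])
E
```

```text
t: 27.6
eef_pos: [0.448, -0.2717, 0.2999]
tool_rot: [0.999, 0.044, 0.001, 0.0]
contact_force: [-0.2, 0.1, 0.1]
grip_width: 0.0401
cmd [ 0.4478 -0.2714  0.3   ] meas [ 0.448  -0.2717  0.2999] dpos mm [ 0.2803 -0.3199 -0.1773] drot [-0.0004  0.0012 -0.0013]
[ 0.4493 -0.2711  0.3   ]
```

View pics/w16c.png

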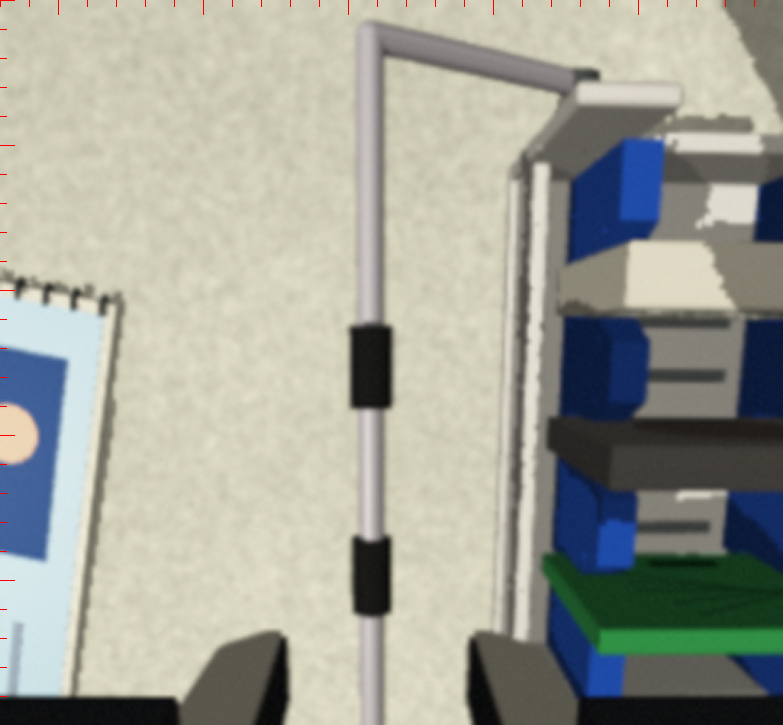

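View pics/s16c.png

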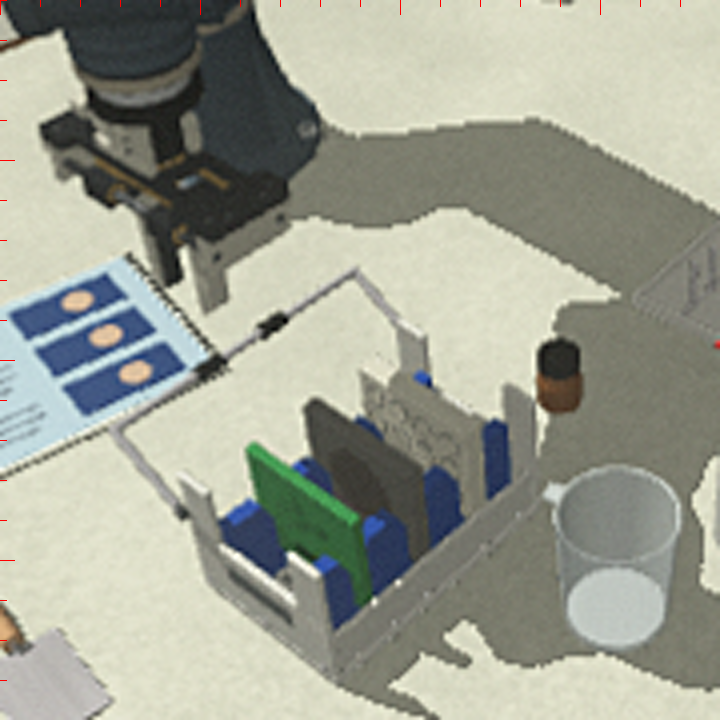

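```bash
python3 -m pendant '[[-0.8,0,30,0,0,0,40],[-0.8,0,60,0,0,0,40],[-0.8,0,80,0,0,0,40],[-0.8,0,85,0,0,0,40],[-0.8,0,85,0,0,0,25],[-0.8,0,85,0,0,0,8],[-0.8,0,85,0,0,0,4],[-0.8,0,85,0,0,0,4]]' 8; python3 - <<'E'
from h import *
did([-.8,0,85,0,0,0]); s=robot.sense(); print(s["contact_force"],s["ft_torque"],s["grip_width"]); d=cam("wrist","w17");  crop(d,130,0,400,250,2.9,"w17c")
E
```

```text
t: 28.7
eef_pos: [0.4465, -0.2719, 0.2151]
tool_rot: [0.999, 0.044, -0.001, 0.0]
contact_force: [-5.6, -2.2, 4.5]
grip_width: 0.0076
cmd [ 0.447  -0.2715  0.215 ] meas [ 0.4465 -0.2719  0.2151] dpos mm [-0.4756 -0.466   0.0545] drot [-0.0003 -0.0014 -0.0019]
[-5.5892 -2.1525  4.5308] [-0.4452  1.0201  0.0341] 0.007555212278342265
```

View pics/w17c.png

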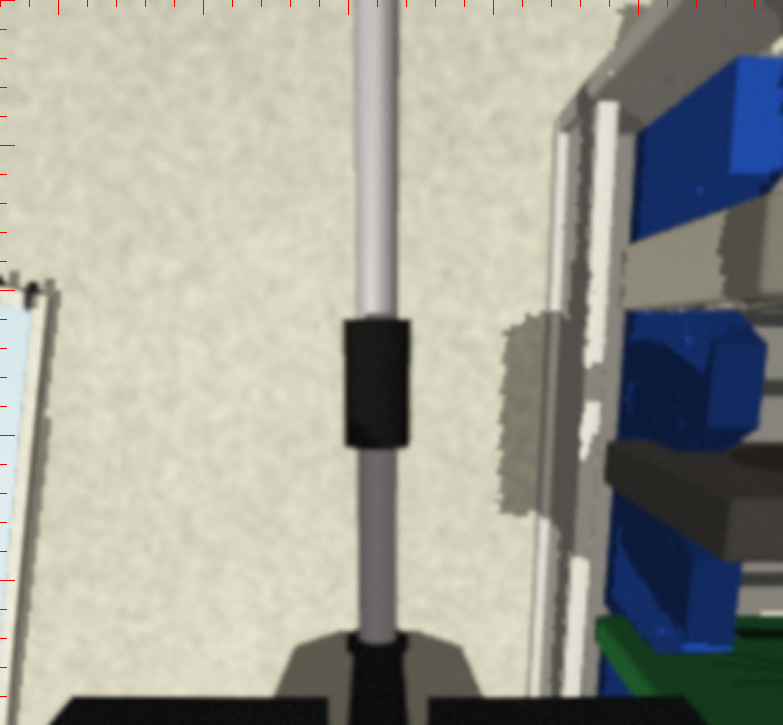

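```bash
python3 - <<'E'
from h import *
p,M=getcmd(); print(torack(p)*1000, torack(toolpose()[0])*1000)
a0=2.606; A=np.linspace(a0,.526,17)
X=78.6*(np.cos(A)-np.cos(a0)); Z=-78.6*(np.sin(A)-np.sin(a0))
print(np.round(np.c_[A[1:9],X[1:9],Z[1:9]],1).tolist()); print(np.round(np.c_[A[9:],X[9:]-X[8],Z[9:]-Z[8]],1).tolist())
E
```

```text
[-135.8114  -30.9621  215.0413] [-136.2944  -31.4094  215.081 ]
[[2.5, 5.8, -8.4], [2.3, 12.6, -16.0], [2.2, 20.3, -22.7], [2.1, 28.9, -28.3], [2.0, 38.1, -32.7], [1.8, 47.8, -35.9], [1.7, 57.8, -37.9], [1.6, 68.0, -38.5]]
[[1.4, 10.2, 0.7], [1.3, 20.2, 2.7], [1.2, 29.9, 6.0], [1.0, 39.0, 10.6], [0.9, 47.5, 16.3], [0.8, 55.2, 23.0], [0.7, 61.9, 30.7], [0.5, 67.6, 39.1]]
```

```bash
python3 -m pendant '[[5.8,0,-8.4,0,0,0,4],[12.6,0,-16,0,0,0,4],[20.3,0,-22.7,0,0,0,4],[28.9,0,-28.3,0,0,0,4],[38.1,0,-32.7,0,0,0,4],[47.8,0,-35.9,0,0,0,4],[57.8,0,-37.9,0,0,0,4],[68,0,-38.5,0,0,0,4]]' 8; python3 - <<'E'
from h import *
did([68,0,-38.5,0,0,0]); s=robot.sense(); print(s["contact_force"],s["ft_torque"],s["grip_width"]); d=cam("scene","s18");  crop(d,100,110,280,290,4,"s18c")
E
```

```text
t: 29.75
eef_pos: [0.5156, -0.2659, 0.2535]
tool_rot: [0.999, 0.044, 0.001, 0.0]
contact_force: [-2.1, -2.2, 1.6]
grip_width: 0.0074
cmd [ 0.5147 -0.2656  0.2535] meas [ 0.5156 -0.2659  0.2535] dpos mm [ 0.9061 -0.2673 -0.0303] drot [-0.0006  0.0012 -0.0012]
[-2.1458 -2.1792  1.6143] [-0.3905  0.5704  0.0397] 0.007408932229000447
```

View pics/s18c.png

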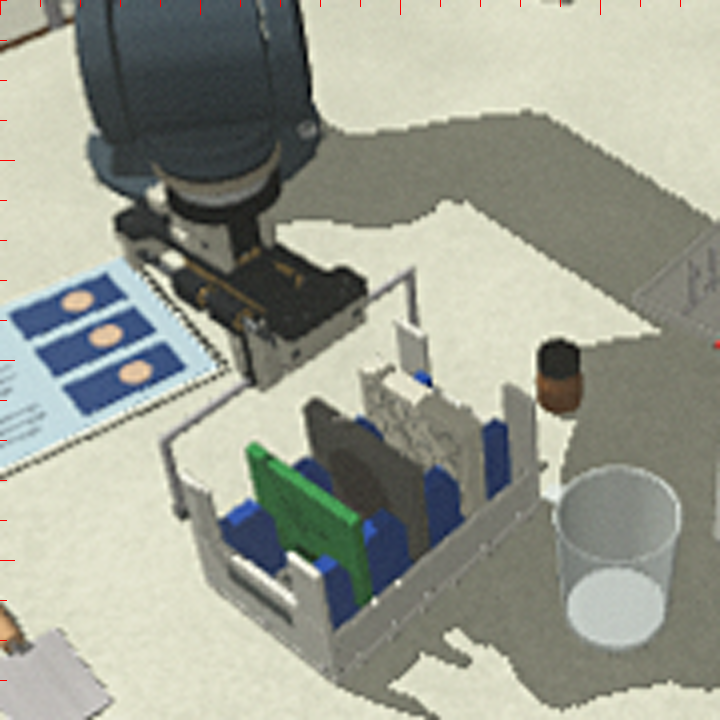

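```bash
python3 -m pendant '[[10.2,0,0.7,0,0,0,4],[20.2,0,2.7,0,0,0,4],[29.9,0,6,0,0,0,4],[39,0,10.6,0,0,0,4],[47.5,0,16.3,0,0,0,4],[55.2,0,23,0,0,0,4],[61.9,0,30.7,0,0,0,4],[67.6,0,38.5,0,0,0,4]]' 8; python3 - <<'E'
from h import *
did([67.6,0,38.5,0,0,0]); s=robot.sense(); print(s["contact_force"],s["ft_torque"],s["grip_width"]); d=cam("scene","s19");  crop(d,100,110,280,290,4,"s19c")
p,M=getcmd();print(torack(p))
E
```

```text
t: 30.8
eef_pos: [0.5821, -0.2599, 0.2143]
tool_rot: [0.999, 0.044, -0.001, -0.0]
contact_force: [-15.8, -1.9, 13.6]
grip_width: 0.0093
cmd [ 0.5821 -0.2598  0.215 ] meas [ 0.5821 -0.2599  0.2143] dpos mm [ 0.0476 -0.1441 -0.7336] drot [ 0.0002 -0.0013 -0.0014]
[-15.7687  -1.8566  13.6395] [-0.3555  2.9768  0.0455] 0.009343946820826947
[-0.0002 -0.031   0.215 ]
```

View pics/s19c.png

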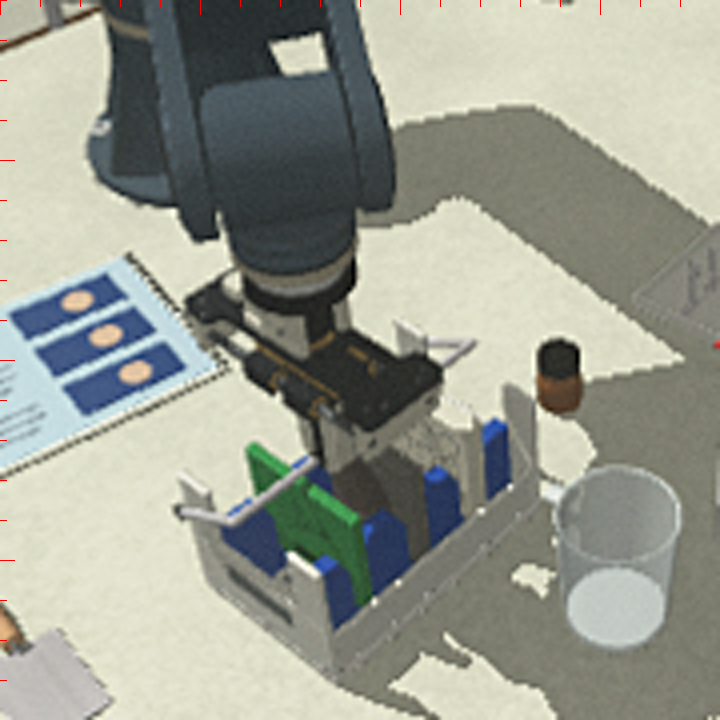

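```bash
python3 -m pendant '[[0,0,0,0,0,0,30],[0,0,0,0,0,0,30],[0,0,0,0,0,0,30],[0,0,-20,0,0,0,30],[0,0,-60,0,0,0,30],[0,-20,-100,0,0,0,30],[0,-45,-120,0,0,0,30],[0,-45,-120,0,0,0,30]]' 8; python3 - <<'E'
from h import *
did([0,-45,-120,0,0,0]); s=robot.sense(); print(s["contact_force"],s["grip_width"]); d=cam("scene","s20");w=cam("wrist","w20"); t=cam("top","t20"); crop(d,130,150,280,290,5,"s20c"); crop(w,130,0,400,250,2.9,"w20c")
E
```

```text
t: 31.85
eef_pos: [0.5788, -0.2142, 0.3367]
tool_rot: [0.999, 0.044, 0.002, 0.001]
contact_force: [0.2, -0.1, -0.6]
grip_width: 0.0298
cmd [ 0.5782 -0.215   0.3351] meas [ 0.5788 -0.2142  0.3367] dpos mm [0.6305 0.8318 1.6883] drot [-0.0018  0.0041 -0.0027]
[ 0.2063 -0.0783 -0.6475] 0.029790471385191603
```

View pics/s20c.png

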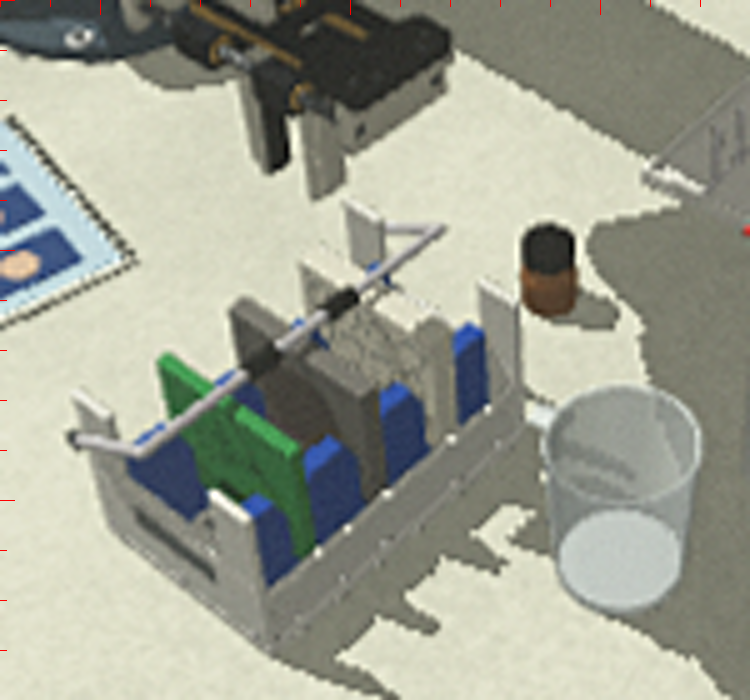

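View pics/w20c.png

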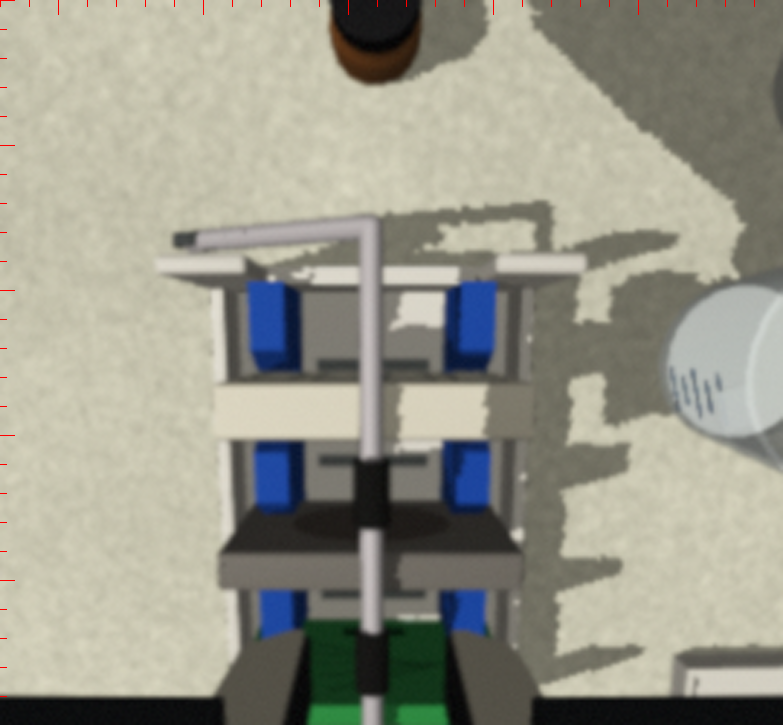

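```bash
python3 - <<'E'
from h import *
W=load("w20");S=load("s20")
f=lambda u,v:(W,130+(u+.5)/2.9-.5,(v+.5)/2.9-.5); cs=lambda u,v:(S,130+(u+.5)/5-.5,150+(v+.5)/5-.5)
for n,o in [("corner",[f(370,224),cs(440,229)]),("sleeve+",[f(372,493),cs(342,302)]),("sleeve-",[f(371,662),cs(262,358)])]:
    p,r=tri(o);print(n,torack(p)*1000,*r)
# expected shut position in the images
for q in (0,.08,.15):
    a=.526+q; x,z=-.068+.0786*np.cos(a),.1+.0786*np.sin(a)
    for y in (.032,-.032):
        P=rk(x,y,z); u,v=proj(W,P); us,vs=proj(S,P); print(q,y,"w",(u-130+.5)*2.9-.5,(v+.5)*2.9-.5,"s",(us-130+.5)*5-.5,(vs-150+.5)*5-.5)
print(tcp_of(W)[0],W["eye"])
E
```

```text
corner [ -1.1255 121.5971 137.7267] [ 0.01 -0.01] [-0.  0.]
sleeve+ [  0.3554  32.8548 140.9518] [-0.75  0.71] [0.35 0.02]
sleeve- [ -0.2644 -30.6923 142.7429] [-0.45  0.39] [0.22 0.04]
0 0.032 w 373.0905796007769 492.533414664816 s 339.0131147142523 304.1086145125811
0 -0.032 w 372.9827580516615 660.6440470501732 s 260.18282789154694 363.0679480347751
0.08 0.032 w 363.3278676742137 495.45035164010795 s 334.3148735972246 295.3431884770006
0.08 -0.032 w 363.78903546981843 666.3220650298683 s 255.1767389740375 354.11835900539285
0.15 0.032 w 353.50535754491244 497.95689327170004 s 329.83065368506726 287.66913589739016
0.15 -0.032 w 354.5581892847445 671.1886306504031 s 250.43265698015415 346.26543427350026
[ 0.5797 -0.2143  0.3353] [ 0.5729 -0.1433  0.416 ]
```

```bash
python3 - <<'E'
from h import *
did([0]*6); go(rk(0,-.031,.235)); go(rk(0,-.031,.2265))
E
```

```text
cmd [ 0.5782 -0.215   0.3351] meas [ 0.5782 -0.2156  0.3339] dpos mm [ 0.0058 -0.6058 -1.2034] drot [ 0.0001 -0.0001 -0.001 ]
row [  0.2  45.  100. ] [0. 0. 0.]
row [  0.2  45.  108.5] [0. 0. 0.]
```

```bash
python3 -m pendant '[[0,25,30,0,0,0,5],[0,45,70,0,0,0,0],[0,45,95,0,0,0,0],[0,45,101,0,0,0,0],[0,45,104,0,0,0,0],[0,45,106,0,0,0,0],[0,45,107,0,0,0,0],[0,45,107,0,0,0,0]]' 8; python3 - <<'E'
from h import *
did([0,45,107,0,0,0]); s=robot.sense(); print(s["contact_force"],s["grip_width"])
E
```

```text
t: 33.0
eef_pos: [0.5825, -0.2599, 0.2284]
tool_rot: [0.999, 0.044, 0.001, 0.0]
contact_force: [0.7, -0.6, 0.0]
grip_width: 0.0008
cmd [ 0.5821 -0.2598  0.228 ] meas [ 0.5825 -0.2599  0.2284] dpos mm [ 0.4698 -0.1158  0.327 ] drot [-0.0007  0.0016 -0.0014]
[ 0.6554 -0.6107  0.0275] 0.0007747279152457707
```

```bash
python3 -m pendant '[[0,0,0.5,0,0,0,0],[0,0,1,0,0,0,0],[0,0,1.5,0,0,0,0],[0,0,2,0,0,0,0],[0,0,2.5,0,0,0,0],[0,0,2.5,0,0,0,0],[0,0,2.5,0,0,0,0],[0,0,2.5,0,0,0,0]]' 8; python3 - <<'E'
from h import *
did([0,0,2.5,0,0,0]); s=robot.sense(); print(s["contact_force"],s["grip_width"])
E
```

```text
t: 34.0
eef_pos: [0.5826, -0.26, 0.2275]
tool_rot: [0.999, 0.044, 0.001, 0.0]
contact_force: [-6.0, 3.0, 16.0]
grip_width: 0.0007
cmd [ 0.5821 -0.2598  0.2255] meas [ 0.5826 -0.26    0.2275] dpos mm [ 0.5135 -0.2235  1.9302] drot [-0.0011  0.0022 -0.0013]
[-5.9779  2.9885 15.9946] 0.0006983237407541553
```

```bash
python3 -m pendant '[[0,0,-10,0,0,0,0],[0,0,-50,0,0,0,5],[0,0,-100,0,0,0,10],[0,0,-150,0,0,0,20],[-40,0,-175,0,0,0,20],[-100,0,-175,0,0,0,20],[-130,0,-175,0,0,0,20],[-130,0,-175,0,0,0,20]]' 8; python3 - <<'E'
from h import *
did([-130,0,-175,0,0,0]); t=cam("top","t21"); d=cam("scene","s21"); w=cam("wrist","w21"); crop(d,130,120,340,290,3.7,"s21c"); crop(t,150,100,400,260,3.2,"t21c")
print(robot.sense()["contact_force"])
E
```

```text
t: 35.0
eef_pos: [0.4514, -0.2715, 0.4011]
tool_rot: [0.999, 0.043, 0.001, 0.0]
contact_force: [0.3, -0.4, -0.9]
grip_width: 0.02
cmd [ 0.4525 -0.271   0.4005] meas [ 0.4514 -0.2715  0.4011] dpos mm [-1.1638 -0.4546  0.5736] drot [-0.0011  0.0018  0.0003]
[0.903  0.6567 0.1278]
```

View pics/s21c.png

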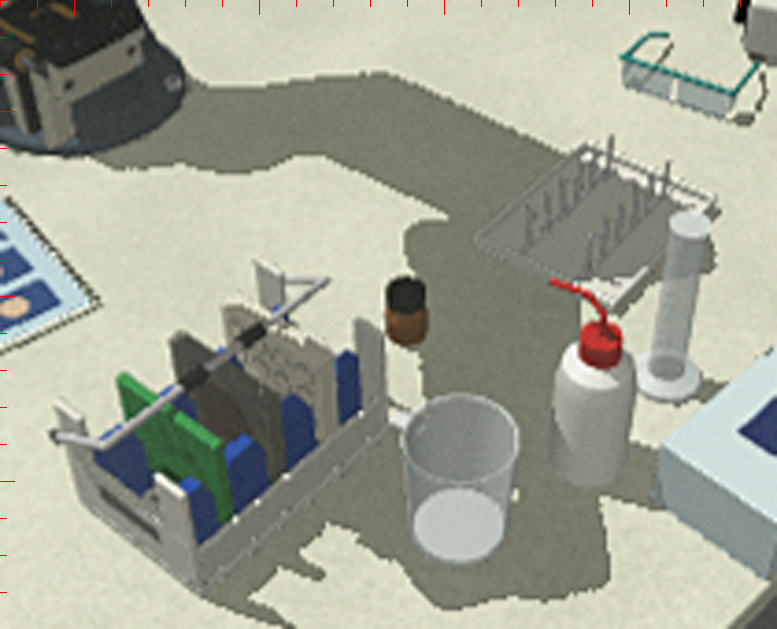

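View pics/t21c.png

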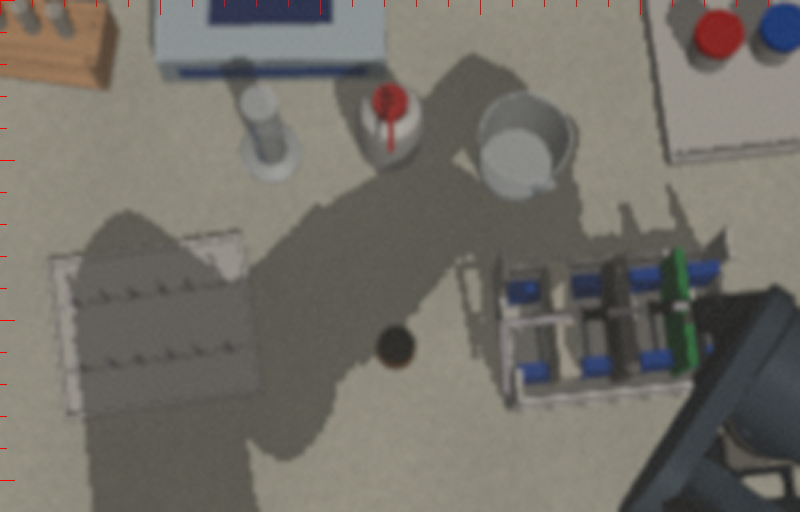

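View pics/w21.png

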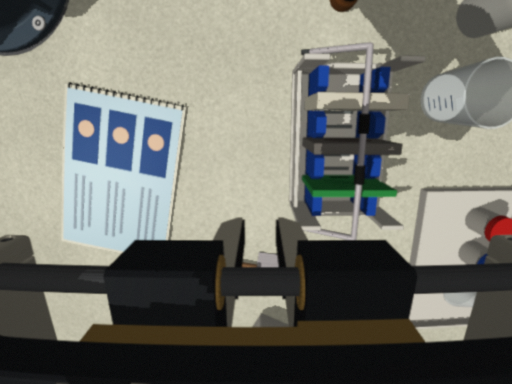

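```bash
python3 - <<'E'
from h import *
print(robot.sense()["t"]); print(robot.job_done())
E
```

```text
35.15
the job is handed in; nothing more can be done
None
```

I put the green board in the narrow slot and the grey slab in the middle one. Then I gripped the leaning white tile along its own tilt, stood it upright and lowered it until the wide slot's ledge took its weight. I swung the bar shut, moved clear and handed the job in at about 35 s of the 72 s.

- **Plates:** the last measured view showed all three upright, within about 1 mm of their slot centres and at equal heights. Measured at 130 mm high, each plate came out 1.5 mm short of its 116 mm length. I took that as edge blur, since two of the plates measured about 1 to 2 mm short in the tray as well.
- **Bar:** pressing down on the cross bar met about 16 N at 143.5 mm, exactly the shut height. The camera estimates of its height scattered by about ±2.5 mm around that.
- **Bystanders:** by eye in the last pictures the beaker, cylinder, wash bottle and jar stand upright, and these and the goggles look unmoved. I did not measure this, and the spatula is not in clear view in those last pictures.

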